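# Lay a bread board and an egg board for breakfast

## Robot

A 6-joint arm with a two-finger parallel gripper is mounted at the origin on the work surface. World frame = base frame: x ahead of the robot, y to its left, z up, the work surface at z = 0. Lengths are in mm, angles in rad, forces in N, time in s.
With the tool pointing down it reaches from about 400 to 925 mm from the base axis. Payload 12.5 kg.
Tool frame: the origin (TCP) lies midway between the tips of the shut fingers; the grasp point (between the pads) lies 19 mm behind it; z points along the fingers, y is the direction in which the jaws open and shut (so a half turn about z gives the same grasp; the last joint's range is limited). The gripper opens to 95 mm and grips with 3 to 60 N. Pads are 20 mm wide; open, the fingers measure 119 mm over their backs; the gripper's body (75 mm by 180 mm) begins 59 mm behind the grasp point.
Start: joints at [-1.276, 0.491, 1.559, -0, 1.092, -0.106], TCP at [243.871, -575.477, 214.661] pointing down, gripper open.
Joint ranges: [-3.1, 3.1], [-0.84, 2.19], [0.05, 2.79], [-1.13, 4.28], [0.06, 2.93], [-2.69, 2.69]. Speed limits (rad/s): [2.22, 2.22, 2.79, 3.14, 3.14, 3.14].

## Interface

Orientations are given as [roll, pitch, yaw] about the fixed x, y, z axes, in that order (R = Rz(yaw) Ry(pitch) Rx(roll)).
In Python, from cell import env gives the robot as it stands.
- The arm moves only by the tool drive_tool, never from a script. Its argument "increments" is a list of rows, each a list of 2 entries, a list of its own where there are three numbers: the shift along the tool's x, y, z as a fraction of full scale, then the turn, a rotation vector about the tool's x, y, z as a fraction of full scale. In form: [[[x, y, z], [ax, ay, az]], ...]. A call has 1 to 5 rows; each row shifts and turns the commanded pose from where the row before left it, along the tool's axes as they then stand; what a row does not reach is not made up. Full scale, the value 1, is 30 mm for a shift and 0.08 rad for a turn. A row lasts 1/12 s, in which the tool goes at most 41.7 mm and 7.16 degrees, less where a joint would pass 70% of its speed; a pose out of reach is approached as far as the arm can. A call with a number of a shift or a turn outside -1 to 1 is refused whole. A call with a gripper value outside its range is refused whole. "jaw" is the opening, from -1 (shut) to 1 (fully open), so that 0 is half open, set as the call begins (left out, the last holds). The fingers move at their own pace and stop on an object; the grip force is fixed at half the most. Time passes only in rows, so rows that do not move let the fingers close. It gives the time, the measured TCP pose, the force and the opening at its end, in the units of the state.
- env.state(): the state, without advancing time (a new reading comes with each control period).
- env.read_camera(name): name is "side" or "top"; returns a dict with "pixels" (480x640x3 uint8, blue, green, red), "vertical_fov" (degrees; the focal length in pixels is half the picture's height over the tangent of half this angle, whatever the lens; pixels are square), "cx", "cy" (the principal point, pixels), "world_to_cam" (4x4, takes a point from world to camera coordinates). Camera axes: x right, y down, z forward; pixel columns grow to the right and rows downward; lengths in mm; the calibration is good to about 2 mm. A picture is of the moment at which its call begins. There is no depth.
- env.job_done(): hands the job in, once; it reports no verdict.
Trained networks look in a picture, given as the dict that the camera call returned (one of the last four; its "shot" number tells which), for a name from the list of things; names that differ only in an ending like _2 or _b are one class to them, and where a whole thing is asked for, a point or a joint stands for the part that bears it (a point fixed in the world has none). Each returns a list of dicts, best first, with "score" (0 to 1); they miss things now and then, are a little off and sometimes report something else, mostly with a low value. They report only what shows in the picture. A call takes as long as a camera call. They do not tell look-alikes from the thing itself.
- env.boxes_of(target, picture): "point" ([x, y, z] in mm, in world coordinates, good to about 4 mm: the middle of the surface that is visible of it).
- env.tip_of(target, picture): "point" ([x, y, z] in mm, in world coordinates, good to about 4 mm: a listed point, or the origin of a listed thing).
The state is a dict: "t": time; "joints": joint angles; "qvel": joint speeds; "tau": joint torques, N m; "eef_pos": TCP position; "tcp_rot": TCP orientation; "ft_force": force on the tool from outside, world axes, zero at the start; "moment": the same for the moment, N m; "opening": opening from 0.0 (shut) to 1.0 (fully open).
Only numpy, scipy, OpenCV 4.12 (cv2) and the standard library are available. Lean on these libraries where they do the work, as an engineer would, in place of code of your own. Each camera call takes 0.05 s, during which the arm holds its last target.

## Task

Lay the two breakfast boards with the things standing on the shelf: the board with the rectangular hollow gets the butter tub in that hollow and the mug in its round hollow, and the board with the long groove gets the teaspoon lying in the groove and the egg cup and the jam jar in its two round hollows, one in each, whichever way round. Everything must lie or stand right way up, level and all the way down on the floor of its hollow, let go and at rest. Leave the salt cellar, the pepper mill and the drinking glass standing where they are.

Things in the scene. Friction and masses are not known exactly. Their poses are not given: they have to be found in the camera images.
- bread_board: Oak board fixed on the shelf, 155 mm (x) by 250 mm (y), top 16 mm above the shelf, with a round hollow, 74 mm across, and a rectangular one, 78 mm (x) by 110 mm (y), both 5 mm deep with level cork floors. Origin: centre of the underside; y runs towards the round hollow. Centre of the round hollow at x 0, y +62 mm; of the rectangular one at x 0, y -52 mm.
- egg_board: Oak board fixed on the shelf, 155 mm (x) by 250 mm (y), top 16 mm above the shelf, with two equal round hollows, 74 mm across, and at one end a long groove, 132 mm (x) by 42 mm (y), all 5 mm deep with level cork floors. Origin: centre of the underside; y runs away from the groove. Centres at x 0: round hollows at y +72 and -12 mm, groove at y -86 mm.
- mug_mid (a point): Grey stoneware mug standing upright, open top, 62 mm across (foot 54 mm) and 68 mm tall, with a loop handle on one side that reaches 59 mm from the mug's axis. The point lies on the axis half-way up (34 mm). z up, the handle is at +y.
- tub_mid (a point): Lidded plastic butter tub, closed as one piece: white box 60 mm (its x) by 92 mm (its y), cream lid 63 by 96 mm, 46 mm tall over all. The point is its centre, 23 mm above its underside; y is the long axis.
- egg_cup_mid (a point): White ceramic egg cup, empty, round, 60 mm tall: foot 46 mm across, a short waist, and a straight-sided cup 47 mm across from 26 mm up to the rim. The point lies on the axis half-way up (30 mm).
- jam_jar_mid (a point): Small closed jam jar of amber glass with a steel lid, round, 54 mm across, 66 mm tall. The point lies on the axis half-way up (33 mm).
- teaspoon_mid (a point): Steel teaspoon lying on its back, 120 mm long; oval bowl 42 by 26 mm at its +x end; handle 8 mm wide at the point (11 mm near its end), 4 mm thick, arched clear of the surface. The point is on the handle half-way along the spoon, near its balance point, 7 mm above the surface the spoon lies on (the handle there spans 5 to 9 mm). x runs along the spoon to the bowl, z up.
- salt_mid (a point): Salt cellar of clear glass with a steel cap, 36 mm across, 63 mm tall, standing between the boards; not to be moved. Point on its axis half-way up.
- pepper_mid (a point): Dark wooden pepper mill, 38 mm across, 104 mm tall, standing between the boards; not to be moved. Point on its axis half-way up.
- tumbler_mid (a point): Empty clear drinking glass, 62 mm across, 85 mm tall, standing behind the stock; not to be moved. Point on its axis half-way up.
Mind the look-alikes: they are no part of the job. Leave any yellow look-alike of the part that bears tub_mid alone. Leave any green or red look-alike of the part that bears jam_jar_mid alone.

How it is judged (in metres and radians):
At the end, for the whole second after the job is handed in: Each thing rests upright on the floor of its own hollow on its own board (within 2 mm in height, 13 mm of the centre in x and y; egg cup and spoon 15 mm; tilt under 0.06 rad, spoon 0.1), released and at rest; salt, pepper and glass upright and within 30 mm of where they stood (x of mug_mid in the frame of bread_board between -0.013 and 0.013 m and y of mug_mid in the frame of bread_board between 0.049 and 0.075 m and z of mug_mid in the frame of bread_board between 0.042 and 0.047 m and angle between each of mug_mid, tub_mid's own z axis and vertical below 0.06 rad and x of tub_mid in the frame of bread_board between -0.013 and 0.013 m and y of tub_mid in the frame of bread_board between -0.065 and -0.039 m and z of tub_mid in the frame of bread_board between 0.031 and 0.036 m and angle between the y axis of tub_mid and the y axis of bread_board, either way round below 0.3 rad and x of teaspoon_mid in the frame of egg_board between -0.013 and 0.013 m and y of teaspoon_mid in the frame of egg_board between -0.101 and -0.071 m and z of teaspoon_mid in the frame of egg_board between 0.015 and 0.0202 m and angle between teaspoon_mid's own z axis and vertical below 0.1 rad and angle between the x axis of teaspoon_mid and the x axis of egg_board, either way round below 0.35 rad and ((x of egg_cup_mid in the frame of egg_board between -0.0155 and 0.0155 m and y of egg_cup_mid in the frame of egg_board between 0.0565 and 0.0875 m and z of egg_cup_mid in the frame of egg_board between 0.038 and 0.043 m and angle between each of egg_cup_mid, jam_jar_mid's own z axis and vertical below 0.06 rad and x of jam_jar_mid in the frame of egg_board between -0.0135 and 0.0135 m and y of jam_jar_mid in the frame of egg_board between -0.0255 and 0.0015 m and z of jam_jar_mid in the frame of egg_board between 0.041 and 0.046 m) or (x of egg_cup_mid in the frame of egg_board between -0.0155 and 0.0155 m and y of egg_cup_mid in the frame of egg_board between -0.0275 and 0.0035 m and z of egg_cup_mid in the frame of egg_board between 0.038 and 0.043 m and angle between each of egg_cup_mid, jam_jar_mid's own z axis and vertical below 0.06 rad and x of jam_jar_mid in the frame of egg_board between -0.0135 and 0.0135 m and y of jam_jar_mid in the frame of egg_board between 0.0585 and 0.0855 m and z of jam_jar_mid in the frame of egg_board between 0.041 and 0.046 m)) and linear speed of each of mug, tub, teaspoon, egg_cup, jam_jar below 0.02 m/s and angular speed of each of mug, tub, teaspoon, egg_cup, jam_jar below 0.3 rad/s and not (distance of salt_mid from where it was at the start of the episode above 0.03 m or angle between salt_mid's own z axis and vertical above 0.6 rad) and not (distance of pepper_mid from where it was at the start of the episode above 0.03 m or angle between pepper_mid's own z axis and vertical above 0.6 rad) and not (distance of tumbler_mid from where it was at the start of the episode above 0.03 m or angle between tumbler_mid's own z axis and vertical above 0.6 rad)); the robot touches nothing.
It fails at once if the salt cellar is knocked over or shifted by more than 30 mm (distance of salt_mid from where it was at the start of the episode above 0.03 m or angle between salt_mid's own z axis and vertical above 0.6 rad).
It fails at once if the pepper mill is knocked over or shifted by more than 30 mm (distance of pepper_mid from where it was at the start of the episode above 0.03 m or angle between pepper_mid's own z axis and vertical above 0.6 rad).
It fails at once if the drinking glass is knocked over or shifted by more than 30 mm (distance of tumbler_mid from where it was at the start of the episode above 0.03 m or angle between tumbler_mid's own z axis and vertical above 0.6 rad).
It also fails if it takes over 131 s, if anything falls off the work surface, if the arm or the gripper's body presses on something with over 40 N, if the wrist force passes 120 N, or if a joint passes its speed limit or range.

## Working session

There is one attempt and no reset: what is moved stays moved. The work goes in short steps, Python scripts to look and compute and a tool call to move; the robot and the scene stay as the last step left them, time stands still between calls to the robot, and variables do not carry over. Pictures are saved under pics/ and viewed, and the job is handed in when it is done.

Besides the shell and the picture viewer there is one more tool, called after ">>>" by a JSON object that holds its "method" and its "body", one argument or row to a line. drive_tool: Moves the arm, as the interface text tells. Its arguments: {"type":"object","properties":{"increments":{"type":"array","items":{"type":"array"}},"jaw":{"type":"number"}},"required":["increments"]}

```bash
ls; mkdir -p pics; python3 - <<'E'
from cell import env
import cv2
print(env.state())
for n in("side","top"):
    p=env.read_camera(n); cv2.imwrite(f"pics/{n}0.png",p["pixels"]); print(n,p["vertical_fov"],p["cx"],p["cy"],p["world_to_cam"],p["shot"])
E
```

```text
pics
{'t': 0.0, 'joints': array([-1.27554468e+00,  4.91551356e-01,  1.55946139e+00,  3.58289225e-05,
        1.09168143e+00, -1.05629059e-01]), 'qvel': array([ 5.78715632e-04,  3.11858435e-04,  1.58087610e-04,  1.29876288e-03,
        6.50673634e-06, -8.68677689e-04]), 'tau': array([-2.31212704e-03, -6.12643147e+01, -2.58183485e+01,  6.92591001e-02,
        4.82590136e-02, -1.07377684e-04]), 'eef_pos': array([ 243.83410746, -575.20844355,  214.06273073]), 'tcp_rot': array([-3.14050063e+00, -1.47735421e-04,  4.00864087e-01]), 'ft_force': array([-0.57394753, -0.23489648, -0.96061881]), 'moment': array([ 0.00199191,  0.04186018, -0.0499022 ]), 'opening': 1.0013208964333902}
side 51.437554811466555 320.0971513571965 242.47045406856293 [[-7.18847090e-01 -6.94879980e-01  2.00168564e-02  3.89371670e+02]
 [-4.68998737e-01  4.63518712e-01 -7.51791586e-01  3.19520875e+02]
 [ 5.13126735e-01 -5.49811074e-01 -6.59096910e-01  9.35035346e+02]
 [ 0.00000000e+00  0.00000000e+00  0.00000000e+00  1.00000000e+00]] 1
top 44.630752752785554 323.32180732046703 235.55094455030715 [[ 7.26150241e-02 -9.97352473e-01  3.88619595e-03 -4.80443362e+01]
 [-9.76402251e-01 -7.18831916e-02 -2.03645407e-01  5.74009123e+02]
 [ 2.03385603e-01  1.09932257e-02 -9.79036999e-01  1.51031987e+03]
 [ 0.00000000e+00  0.00000000e+00  0.00000000e+00  1.00000000e+00]] 2
```

View pics/top0.png

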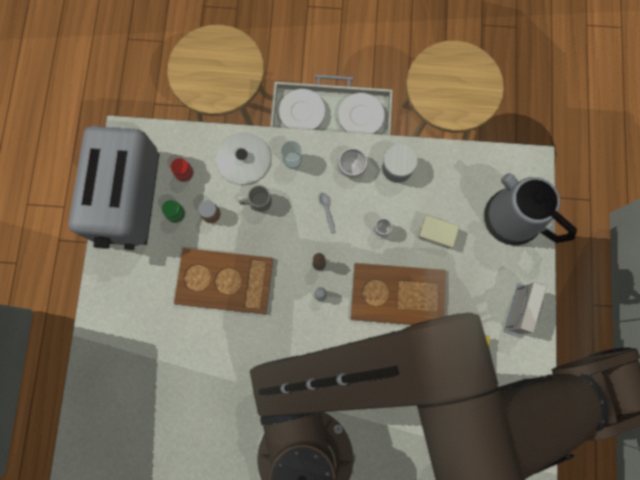

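View pics/side0.png

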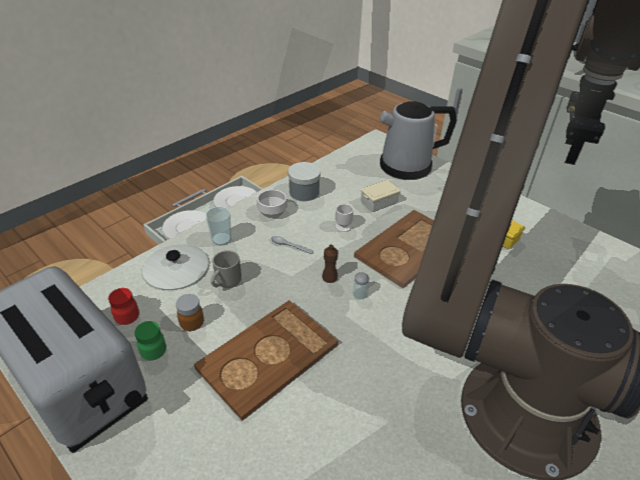

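Top picture: teaspoon (327,211), egg cup (383,228), tub (440,231; the yellow look-alike is at 487,342), mug (258,199) with its handle to the left, amber jar with steel lid (208,211; green at 172,211, red at 181,168). Pepper is at (319,262), salt at (320,294) and the glass at (291,155). The egg board is on the left, the bread board on the right. Next I measure with the networks and both views.

```bash
cat > h.py <<'E'
from cell import env
import numpy as np, cv2
def proj(p,P):
    W=np.array(p["world_to_cam"]);f=240/np.tan(np.radians(p["vertical_fov"])/2)
    c=W[:3,:3]@np.asarray(P,float)+W[:3,3]
    return np.array([p["cx"]+f*c[0]/c[2],p["cy"]+f*c[1]/c[2]])
def ray(p,uv):
    W=np.array(p["world_to_cam"]);f=240/np.tan(np.radians(p["vertical_fov"])/2)
    d=W[:3,:3].T@np.array([(uv[0]-p["cx"])/f,(uv[1]-p["cy"])/f,1.]);o=-W[:3,:3].T@W[:3,3]
    return o,d
def onz(p,uv,z):
    o,d=ray(p,uv);return o+d*(z-o[2])/d[2]
def tri(p,a,q,b):
    o,d=ray(p,a);o2,d2=ray(q,b)
    A=np.stack([d,-d2],1);s=np.linalg.lstsq(A,o2-o,rcond=None)[0]
    x,y=o+d*s[0],o2+d2*s[1]
    return (x+y)/2,np.linalg.norm(x-y)
E
python3 - <<'E'
from h import *
np.set_printoptions(precision=1,suppress=True)
N=["bread_board","egg_board","mug_mid","tub_mid","egg_cup_mid","jam_jar_mid","teaspoon_mid","salt_mid","pepper_mid","tumbler_mid"]
for n in("side","top"):
    p=env.read_camera(n)
    for t in N:
        for r in env.tip_of(t,p)[:4]: print(n,t,np.array(r["point"]),round(r["score"],2),proj(p,r["point"]))
        for r in env.boxes_of(t,p)[:1]: print("    box",np.array(r["point"]),round(r["score"],2),[k for k in r])
    pix=p["pixels"]
    if n=="top":
        c=pix[140:340,160:460]; c=cv2.resize(c,None,fx=2.6,fy=2.6,interpolation=cv2.INTER_CUBIC)
    else:
        c=pix[150:430,80:480]; c=cv2.resize(c,None,fx=2,fy=2,interpolation=cv2.INTER_CUBIC)
    cv2.imwrite(f"pics/{n}1.png",c)
E
```

```text
side bread_board [ 439.2 -219.4   -3.2] 0.88 [407.9 248. ]
    box [ 455.5 -177.8   13.3] 0.97 ['point', 'score']
side egg_board [444.5 256.5   0.3] 0.82 [267.2 354.5]
side egg_board [673.8 179.2  33.6] 0.3 [226.1 268.8]
    box [438.1 270.5  16.8] 0.66 ['point', 'score']
side mug_mid [674.9 180.4  33. ] 0.89 [225.4 269. ]
side mug_mid [424.4 -13.6  31.5] 0.32 [361.4 282. ]
    box [656.5 187.8  42.5] 0.67 ['point', 'score']
side tub_mid [ 613.6 -321.6   23.2] 0.88 [380.9 194.9]
side tub_mid [ 291.6 -425.7   22.2] 0.63 [502.  230.5]
side tub_mid [422.3 -12.5  28.2] 0.16 [361.6 283.8]
    box [ 598.3 -304.8   44.6] 0.72 ['point', 'score']
side egg_cup_mid [ 616.5 -166.5   31.5] 0.64 [343.7 215.9]
    box [ 610.1 -156.6   44.2] 0.6 ['point', 'score']
side jam_jar_mid [736.3 404.8  35.9] 0.74 [123.7 305.5]
side jam_jar_mid [621.3 310.8  34.2] 0.67 [192.  311.3]
side jam_jar_mid [619.8 409.2  30.6] 0.63 [152.1 339.1]
side jam_jar_mid [ 443.4 -215.9   -0.3] 0.2 [405.9 247. ]
    box [605.9 316.7  47.4] 0.82 ['point', 'score']
side teaspoon_mid [655.7  -9.7   9.9] 0.52 [290.7 242.5]
    bo
[... 746 characters left out ...]
]
    box [ 618.2 -165.1   21.8] 0.79 ['point', 'score']
top jam_jar_mid [621.7 414.3  31.9] 0.97 [172.3 210.4]
top jam_jar_mid [740.4 408.1  34.6] 0.85 [179.5 169.1]
top jam_jar_mid [624.6 311.3  36. ] 0.66 [209.3 211.7]
    box [730.6 402.   71.4] 0.82 ['point', 'score']
top teaspoon_mid [653.3 -13.7   8.6] 0.69 [328.  212.4]
    box [673.1  -9.1   8.5] 0.57 ['point', 'score']
top salt_mid [422.5  -9.2  28.6] 0.43 [320.3 293.8]
    box [417.5 -10.6  56.2] 0.66 ['point', 'score']
top pepper_mid [507.6   2.   53.9] 0.7 [318.5 260.8]
    box [ 442.1 -214.4   12.2] 0.74 ['point', 'score']
top tumbler_mid [798.9 102.8  41.3] 0.96 [290.2 156.1]
    box [811.4  99.8  47.8] 0.96 ['point', 'score']
```

View pics/top1.png

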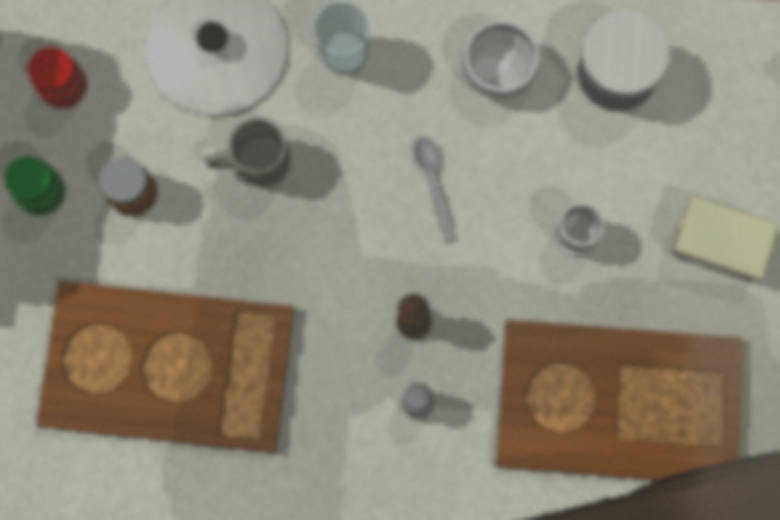

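View pics/side1.png

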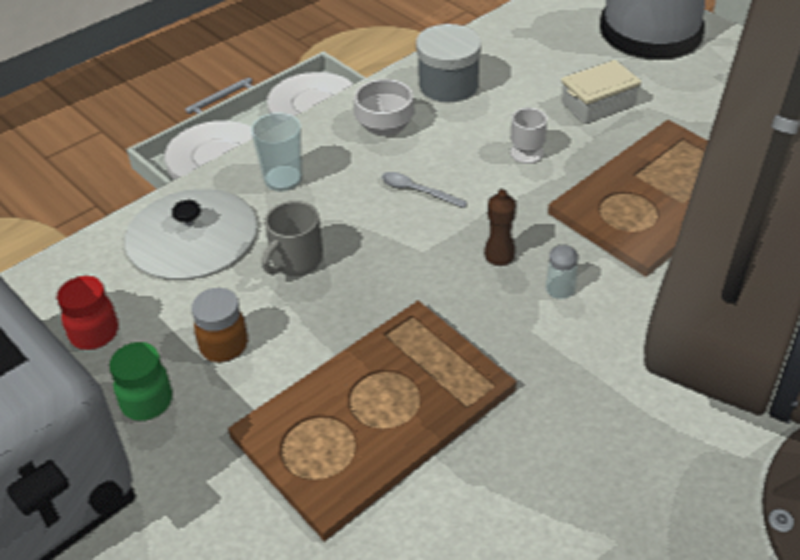

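The crops confirm the choice: amber jar with grey lid (side crop 220,325), cream-lidded tub (600,90), grey mug with its handle toward +y. Next I segment the cork floors and the boards in both views.

```bash
python3 - <<'E'
from h import *
np.set_printoptions(precision=1,suppress=True)
P={}
for n in("side","top"):
    p=env.read_camera(n);P[n]=p
    hsv=cv2.cvtColor(p["pixels"],cv2.COLOR_BGR2HSV); 
    for (u,v) in ([(238,374),(272,350),(300,330),(394,256)] if n=="side" else [(198,278),(228,281),(256,285),(376,292),(418,296)]):
        print(n,(u,v),hsv[v,u],p["pixels"][v,u])
    for (u,v) in ([(300,365)] if n=="side" else [(214,294),(240,300),(397,294)]): print(" wood",hsv[v,u],p["pixels"][v,u])
E
```

```text
side (238, 374) [ 16 108 177] [102 142 177]
side (272, 350) [ 16 111 170] [ 96 136 170]
side (300, 330) [ 16 109 147] [ 84 117 147]
side (394, 256) [ 16 107 152] [ 88 122 152]
 wood [ 13 132 104] [ 50  74 104]
top (198, 278) [ 16 129 160] [ 79 122 160]
top (228, 281) [ 16 128 160] [ 80 122 160]
top (256, 285) [ 16 123 139] [ 72 107 139]
top (376, 292) [ 16 129 150] [ 74 115 150]
top (418, 296) [ 16 128 140] [ 70 108 140]
 wood [ 14 149 115] [ 48  80 115]
 wood [ 14 137 104] [ 48  74 104]
 wood [ 15 138 113] [ 52  83 113]
```

```bash
python3 - <<'E'
from h import *
np.set_printoptions(precision=1,suppress=True)
P={};C={}
roi={"side":[(195,300,345,420),(355,205,450,290)],"top":[(170,245,278,318),(345,258,450,328)]}
for n in("side","top"):
    p=env.read_camera(n);P[n]=p;im=p["pixels"];hsv=cv2.cvtColor(im,cv2.COLOR_BGR2HSV)
    for i,(x0,y0,x1,y1) in enumerate(roi[n]):
        sub=im[y0:y1,x0:x1]; h=hsv[y0:y1,x0:x1]
        wood=((h[...,0]>7)&(h[...,0]<22)&(h[...,1]>75)&(h[...,2]>45)).astype(np.uint8)
        g=cv2.GaussianBlur(sub[...,2].astype(np.float32),(3,3),0)
        # local threshold: otsu per roi within wood
        t,_=cv2.threshold(sub[...,2][wood>0].reshape(1,-1),0,255,cv2.THRESH_OTSU)
        m=((g>t)&(wood>0)).astype(np.uint8)
        m=cv2.morphologyEx(m,cv2.MORPH_OPEN,np.ones((3,3)))
        k,l,s,c=cv2.connectedComponentsWithStats(m)
        L=[(s[j,4],c[j]+[x0,y0],(s[j,:4]+[x0,y0,0,0]).tolist()) for j in range(1,k) if s[j,4]>150]
        print(n,i,t);[print("  ",a,b,d,"onz11",onz(p,b,11)) for a,b,d in L]
        k,l,s,c=cv2.connectedComponentsWithStats(wood); j=1+np.argmax(s[1:,4])
        ys,xs=np.where(l==j); r=cv2.minAreaRect(np.stack([xs+x0,ys+y0],1).astype(np.float32))
        hull=cv2.convexHull(np.stack([xs+x0,ys+y0],1).astype(np.int32))
        q=cv2.approxPolyDP(hull,6,True)[:,0]
        print("  board",s[j,4]); [print("    ",a,onz(p,a,16)) for a in q]
E
```

```text
side 0 132.0
   748 [300.1 330.6] [276, 311, 48, 41] onz11 [434.9 171.8  11. ]
   722 [272.  350.2] [256, 337, 33, 28] onz11 [439.3 247.4  11. ]
   848 [239.2 373.9] [222, 359, 35, 31] onz11 [442.6 330.2  11. ]
  board 8347
     [337 340] [360.3 137.6  16. ]
     [242 419] [362.1 388.4  16. ]
     [195 368] [511.4 384.3  16. ]
     [288 301] [510.9 135.4  16. ]
side 1 126.0
   551 [416.8 235.5] [400, 221, 31, 31] onz11 [ 444.  -261.7   11. ]
   623 [397.7 260.4] [380, 247, 38, 33] onz11 [ 421.2 -149.9   11. ]
  board 3279
     [433 220] [ 448.2 -340.4   16. ]
     [418 270] [ 363.5 -153.2   16. ]
     [402 287] [356.6 -80.5  16. ]
     [355 256] [502.6 -82.9  16. ]
     [413 210] [ 512.5 -337.9   16. ]
top 0 126.0
   565 [255.2 284. ] [247, 261, 18, 46] onz11 [438.  169.6  11. ]
   522 [197.7 277.6] [185, 265, 26, 26] onz11 [444.2 327.5  11. ]
   485 [227.6 281. ] [216, 268, 24, 27] onz11 [440.9 245.2  11. ]
  board 5162
     [272 259] [509.3 129.7  16. ]
     [265 313] [361.7 135.2  16. ]
     [174 302] [373.1 382.3  16. ]
     [183 248] [521.9 376.1  16. ]
top 1 122.0
   496 [375.5 293.2] [363, 281, 25, 26] onz11 [ 437.1 -158.4   11. ]
   1063 [417.6 295.8] [398, 282, 40, 29] onz11 [ 438.4 -272.5   11. ]
  board 5070
     [443 316] [ 388.5 -342.    16. ]
     [420 327] [ 354.8 -281.5   16. ]
     [351 318] [365.2 -95.9  16. ]
     [355 264] [512.1 -97.6  16. ]
     [444 271] [ 510.6 -340.9   16. ]
```

Egg board: groove (436.5,171), hollows (440,246) and (443.5,329). The bread board needs a look without the arm in the way. First I turn the tool so the jaws open along world x (yaw π/2), then move above the egg cup.

>>> {"method": "drive_tool", "body": {
  "increments": [
    [[0,0,-0.5],[0,0,-1]],
    [[0,0,-0.5],[0,0,-1]],
    [[0,0,0],[0,0,-1]],
    [[0,0,0],[0,0,-1]],
    [[0,0,0],[0,0,-1]]
  ],
  "jaw": 1
}}

```text
t: 2.82
eef_pos: [243.9, -575.5, 245.0]
tcp_rot: [3.141, 0.0, 0.805]
ft_force: [0.9, 0.7, -0.5]
opening: 0.997
```

>>> {"method": "drive_tool", "body": {
  "increments": [
    [[0,0,0],[0,0,-1]],
    [[0,0,0],[0,0,-1]],
    [[0,0,0],[0,0,-1]],
    [[0,0,0],[0,0,-1]],
    [[0,0,0],[0,0,-1]]
  ]
}}

```text
t: 3.23
eef_pos: [243.9, -575.5, 244.6]
tcp_rot: [3.142, 0.0, 1.205]
ft_force: [-0.3, 0.2, 0.1]
opening: 1.0
```

>>> {"method": "drive_tool", "body": {
  "increments": [
    [[0,0,0],[0,0,-1]],
    [[0,0,0],[0,0,-1]],
    [[0,0,0],[0,0,-1]],
    [[0,0,0],[0,0,-1]],
    [[0,0,0],[0,0,-0.6]]
  ]
}}

```text
t: 3.65
eef_pos: [243.9, -575.5, 244.6]
tcp_rot: [3.142, 0.0, 1.573]
ft_force: [-0.8, 0.8, -0.8]
opening: 0.998
```

>>> {"method": "drive_tool", "body": {
  "increments": [
    [[0.9,0.8,0],[0,0,0]],
    [[0.9,0.8,0],[0,0,0]],
    [[0.9,0.8,0],[0,0,0]],
    [[0.9,0.8,0],[0,0,0]],
    [[0.9,0.8,0],[0,0,0]]
  ]
}}

```text
t: 4.07
eef_pos: [365.0, -439.4, 244.7]
tcp_rot: [3.141, 0.0, 1.568]
ft_force: [-0.0, -0.7, -0.4]
opening: 1.001
```

>>> {"method": "drive_tool", "body": {
  "increments": [
    [[0.9,0.8,0],[0,0,0]],
    [[0.9,0.8,0],[0,0,0]],
    [[0.9,0.8,0],[0,0,0]],
    [[0.9,0.8,0],[0,0,0]],
    [[0.9,0.8,0],[0,0,0]]
  ]
}}

```text
t: 4.48
eef_pos: [485.4, -304.5, 244.8]
tcp_rot: [3.141, 0.0, 1.569]
ft_force: [0.0, -0.5, -1.0]
opening: 1.001
```

```bash
cat > tri_boards.py <<'E'
from h import *
np.set_printoptions(precision=1,suppress=True)
p=env.read_camera("side");cv2.imwrite("pics/side2.png",p["pixels"])
q=env.read_camera("top");cv2.imwrite("pics/top2.png",q["pixels"])
s=env.state();print(s["eef_pos"],s["joints"])
E
python3 tri_boards.py
```

```text
[ 486.9 -302.6  244.8] [-0.7  0.4  1.7  0.   1.1 -0.7]
```

View pics/side2.png

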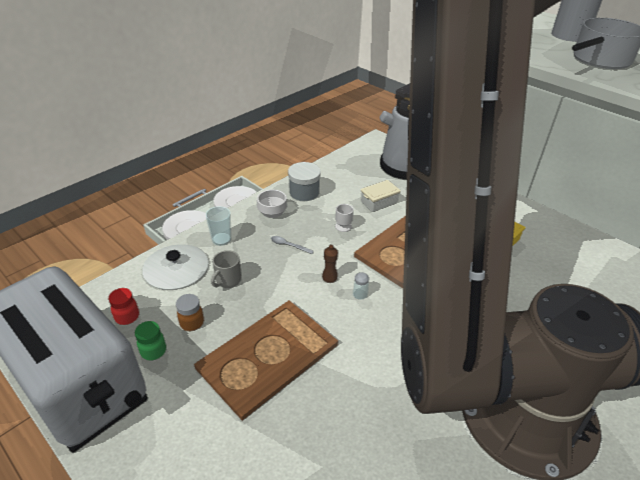

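View pics/top2.png

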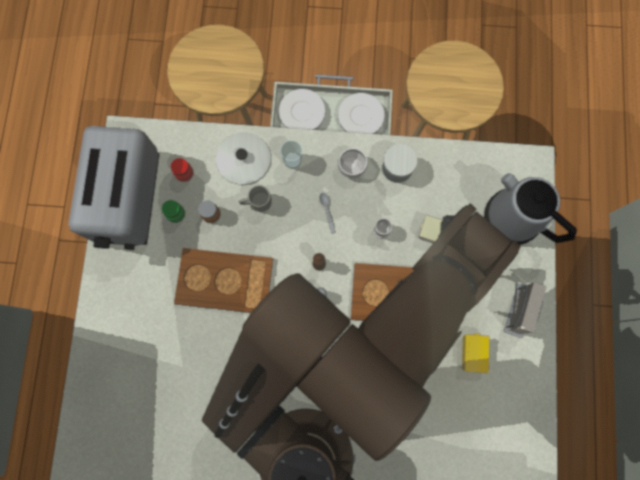

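>>> {"method": "drive_tool", "body": {
  "increments": [
    [[0.9,0.84,0.2],[0,0,0]],
    [[0.9,0.84,0.2],[0,0,0]],
    [[0.9,0.84,0.2],[0,0,0]],
    [[0.9,0.84,0.2],[0,0,0]],
    [[0.9,0.84,0.2],[0,0,0]]
  ]
}}

```text
t: 5.0
eef_pos: [611.5, -170.3, 214.4]
tcp_rot: [3.141, 0.0, 1.568]
ft_force: [0.7, -0.9, -0.6]
opening: 1.001
```

>>> {"method": "drive_tool", "body": {
  "increments": [
    [[0,0,1],[0,0,0]],
    [[0,0,1],[0,0,0]],
    [[0,0,1],[0,0,0]],
    [[0,0,0.5],[0,0,0]],
    [[0,0,0],[0,0,0]]
  ]
}}

```text
t: 5.42
eef_pos: [609.1, -171.0, 106.1]
tcp_rot: [-3.136, -0.002, 1.569]
ft_force: [0.4, -0.6, 0.9]
opening: 1.002
```

```bash
cat > look.py <<'E'
from h import *
import sys
np.set_printoptions(precision=1,suppress=True)
# look.py cam tag x0 y0 x1 y1 scale [targets...]
cam,tag=sys.argv[1:3];x0,y0,x1,y1,sc=map(int,sys.argv[3:8])
p=env.read_camera(cam);s=env.state()
c=cv2.resize(p["pixels"][y0:y1,x0:x1],None,fx=sc,fy=sc,interpolation=cv2.INTER_CUBIC);cv2.imwrite(f"pics/{tag}.png",c)
print(s["t"],s["eef_pos"],s["tcp_rot"],s["opening"]*95,"tcp px",proj(p,s["eef_pos"]))
for t in sys.argv[8:]:
    for r in env.tip_of(t,p)[:3]: print(t,np.array(r["point"]),round(r["score"],2),proj(p,r["point"]))
E
python3 look.py side s3 230 100 450 320 3 egg_cup_mid
```

```text
5.4667 [ 610.  -171.4  108.3] [-3.1 -0.   1.6] 94.89587650701777 tcp px [348.4 192.5]
egg_cup_mid [ 616.5 -167.9   33.6] 0.93 [344.1 215.1]
```

View pics/s3.png

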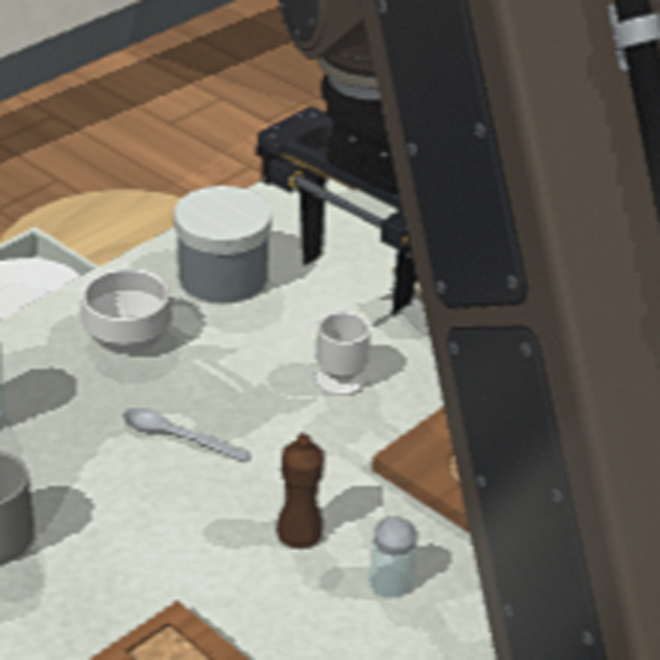

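Picture: the fingers straddle the egg cup (cup at 344,215 in the side view), nothing else between them. I trim by about 4 mm and descend.

>>> {"method": "drive_tool", "body": {
  "increments": [
    [[0.14,0.15,0.8],[0,0,0]],
    [[0,0,0.8],[0,0,0]],
    [[0,0,0.7],[0,0,0]],
    [[0,0,0.3],[0,0,0]],
    [[0,0,0],[0,0,0]]
  ]
}}

```text
t: 5.93
eef_pos: [615.0, -167.2, 31.2]
tcp_rot: [-3.141, -0.0, 1.569]
ft_force: [0.2, 0.4, 0.7]
opening: 1.0
```

>>> {"method": "drive_tool", "body": {
  "increments": [
    [[0,0,0],[0,0,0]],
    [[0,0,0],[0,0,0]],
    [[0,0,0],[0,0,0]],
    [[0,0,0],[0,0,0]],
    [[0,0,0],[0,0,0]]
  ],
  "jaw": -1
}}

```text
t: 6.35
eef_pos: [615.5, -167.2, 32.4]
tcp_rot: [3.141, 0.001, 1.569]
ft_force: [0.2, -0.3, -0.2]
opening: 0.709
```

>>> {"method": "drive_tool", "body": {
  "increments": [
    [[0,0,0],[0,0,0]],
    [[0,0,0],[0,0,0]],
    [[0,0,0],[0,0,0]],
    [[0,0,0],[0,0,0]],
    [[0,0,0],[0,0,0]]
  ]
}}

```text
t: 6.77
eef_pos: [615.2, -167.0, 31.7]
tcp_rot: [-3.142, 0.0, 1.569]
ft_force: [-0.5, 0.4, 2.4]
opening: 0.487
```

>>> {"method": "drive_tool", "body": {
  "increments": [
    [[0,0,0],[0,0,0]],
    [[0,0,0],[0,0,0]],
    [[0,0,-0.3],[0,0,0]],
    [[0,0,-0.7],[0,0,0]],
    [[0,0,0],[0,0,0]]
  ]
}}

```text
t: 7.18
eef_pos: [616.6, -167.5, 64.9]
tcp_rot: [3.138, 0.002, 1.569]
ft_force: [0.2, 0.1, -0.7]
opening: 0.487
```

```bash
python3 look.py side s4 230 100 450 320 3 egg_cup_mid
```

```text
7.2333 [ 616.1 -167.4   63.5] [3.1 0.  1.6] 46.572702422009414 tcp px [344.6 206.2]
egg_cup_mid [ 618.2 -170.2   66. ] 0.61 [344.8 204.6]
```

Gripped (46.6 mm opening). Lift and carry it to the far hollow.

>>> {"method": "drive_tool", "body": {
  "increments": [
    [[0,0,-0.9],[0,0,0]],
    [[0,0,-0.9],[0,0,0]],
    [[0,0,-0.9],[0,0,0]],
    [[0.4,0,-0.8],[0,0,0]],
    [[0.8,-0.2,-0.3],[0,0,0]]
  ]
}}

```text
t: 7.7
eef_pos: [610.6, -132.7, 178.0]
tcp_rot: [3.138, 0.002, 1.567]
ft_force: [0.1, -0.1, -0.5]
opening: 0.488
```

>>> {"method": "drive_tool", "body": {
  "increments": [
    [[0.9,-0.35,0],[0,0,0]],
    [[0.9,-0.35,0],[0,0,0]],
    [[0.9,-0.35,0],[0,0,0]],
    [[0.9,-0.35,0],[0,0,0]],
    [[0.9,-0.35,0],[0,0,0]]
  ]
}}

```text
t: 8.12
eef_pos: [556.1, 5.3, 174.9]
tcp_rot: [-3.141, -0.0, 1.569]
ft_force: [0.9, 0.1, -0.8]
opening: 0.483
```

>>> {"method": "drive_tool", "body": {
  "increments": [
    [[0.9,-0.35,0],[0,0,0]],
    [[0.9,-0.35,0],[0,0,0]],
    [[0.9,-0.35,0],[0,0,0]],
    [[0.9,-0.35,0],[0,0,0]],
    [[0.9,-0.35,0],[0,0,0]]
  ]
}}

```text
t: 8.53
eef_pos: [503.8, 140.3, 174.9]
tcp_rot: [-3.141, 0.0, 1.569]
ft_force: [0.7, 0.6, -0.3]
opening: 0.483
```

>>> {"method": "drive_tool", "body": {
  "increments": [
    [[0.9,-0.35,0],[0,0,0]],
    [[0.9,-0.35,0],[0,0,0]],
    [[0.9,-0.35,0],[0,0,0]],
    [[0.9,-0.35,0],[0,0,0]],
    [[0.9,-0.35,0],[0,0,0]]
  ]
}}

```text
t: 8.95
eef_pos: [451.6, 275.4, 174.9]
tcp_rot: [-3.141, 0.0, 1.569]
ft_force: [-0.6, 0.3, -0.9]
opening: 0.486
```

>>> {"method": "drive_tool", "body": {
  "increments": [
    [[0.9,-0.1,0.5],[0,0,0]],
    [[0.8,-0.1,0.8],[0,0,0]],
    [[0,0,0.8],[0,0,0]],
    [[0,0,0.4],[0,0,0]],
    [[0,0,0],[0,0,0]]
  ]
}}

```text
t: 9.37
eef_pos: [445.0, 324.9, 97.3]
tcp_rot: [-3.137, 0.003, 1.57]
ft_force: [-0.1, -0.0, -0.5]
opening: 0.488
```

```bash
python3 look.py side s5 130 220 400 420 3 egg_cup_mid egg_board; python3 look.py top t5 120 130 470 350 2 bread_board egg_board mug_mid jam_jar_mid teaspoon_mid tub_mid
```

```text
9.4167 [445.8 325.   99. ] [-3.1  0.   1.6] 46.07753963458697 tcp px [236.1 343.6]
egg_board [443.8 256.8   1. ] 0.57 [267.3 354.6]
9.5667 [447.1 325.3 101.4] [ 3.1 -0.   1.6] 46.58477899618052 tcp px [191.4 271.8]
bread_board [ 437.8 -218.    -1.3] 0.88 [396.9 295. ]
egg_board [440.3 259.7  -3.7] 0.64 [223.2 281.5]
egg_board [802.6 100.8  43.4] 0.22 [291.  154.7]
mug_mid [671.6 180.9  34.3] 0.89 [258.3 198.7]
jam_jar_mid [738.7 404.1  38.3] 0.93 [180.6 169.4]
jam_jar_mid [626.4 311.9  33.5] 0.91 [209.3 211.2]
teaspoon_mid [653.2 -15.7   9.6] 0.69 [328.7 212.4]
teaspoon_mid [ 620.  -315.5   20.1] 0.39 [436.3 230.9]
tub_mid [ 296.9 -429.    24.1] 0.77 [475.5 353.1]
```

View pics/s5.png

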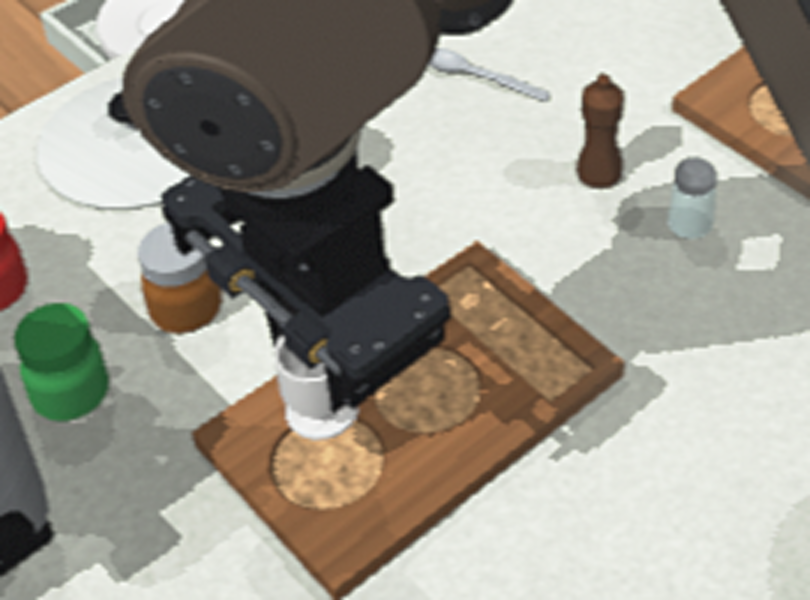

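View pics/t5.png

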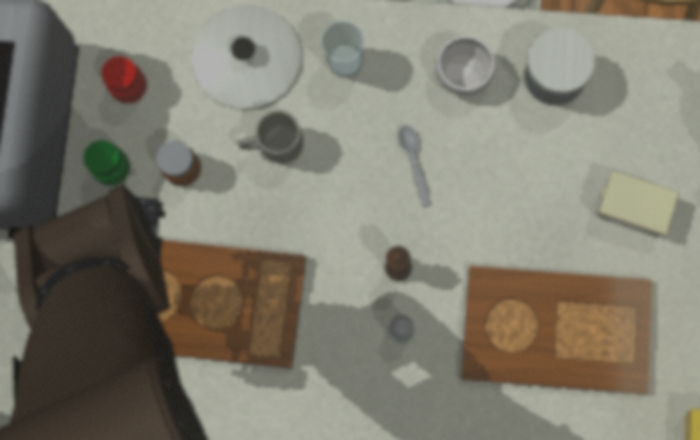

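The egg cup hangs above the far hollow (side crop 328,465); the jar is clear of the gripper. I lower it.

>>> {"method": "drive_tool", "body": {
  "increments": [
    [[0.1,-0.1,0.4],[0,0,0]],
    [[0,0,0.6],[0,0,0]],
    [[0,0,0.5],[0,0,0]],
    [[0,0,0.2],[0,0,0]],
    [[0,0,0],[0,0,0]]
  ]
}}

```text
t: 10.28
eef_pos: [443.2, 328.0, 48.6]
tcp_rot: [-3.14, 0.001, 1.569]
ft_force: [0.3, 0.3, -1.0]
opening: 0.492
```

>>> {"method": "drive_tool", "body": {
  "increments": [
    [[0,0,0],[0,0,0]],
    [[0,0,0],[0,0,0]],
    [[0,0,0],[0,0,0]]
  ]
}}

```text
t: 10.53
eef_pos: [444.0, 328.5, 50.4]
tcp_rot: [3.14, -0.001, 1.569]
ft_force: [-0.4, 0.0, -0.9]
opening: 0.488
```

```bash
python3 look.py side s6 180 300 350 420 4 
```

```text
10.5833 [444.  328.5  50.4] [ 3.1 -0.   1.6] 46.510464170628225 tcp px [237.6 360.9]
```

View pics/s6.png

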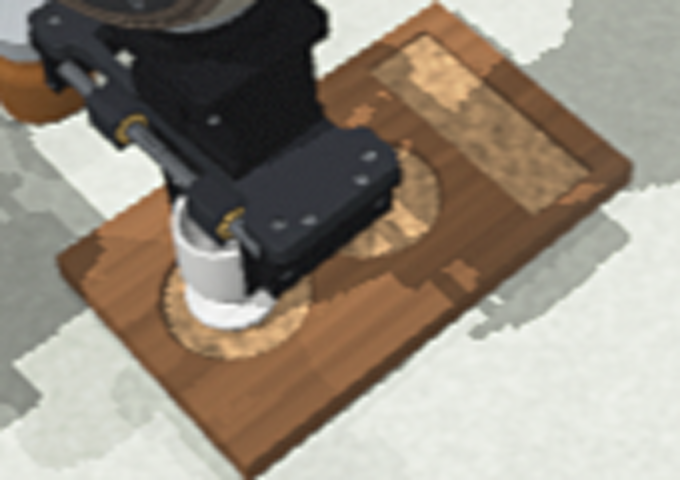

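>>> {"method": "drive_tool", "body": {
  "increments": [
    [[0,0,0.12],[0,0,0]],
    [[0,0,0.1],[0,0,0]],
    [[0,0,0.02],[0,0,0]],
    [[0,0,0],[0,0,0]],
    [[0,0,0],[0,0,0]]
  ]
}}

```text
t: 11.0
eef_pos: [443.8, 328.4, 42.7]
tcp_rot: [3.141, -0.0, 1.569]
ft_force: [-0.4, -0.2, 4.8]
opening: 0.487
```

Contact (4.8 N) at 42.7, as expected. Release and rise.

>>> {"method": "drive_tool", "body": {
  "increments": [
    [[0,0,0],[0,0,0]],
    [[0,0,0],[0,0,0]],
    [[0,0,0],[0,0,0]],
    [[0,0,0],[0,0,0]],
    [[0,0,0],[0,0,0]]
  ],
  "jaw": 0.8
}}

```text
t: 11.42
eef_pos: [443.7, 328.3, 42.3]
tcp_rot: [-3.142, 0.0, 1.569]
ft_force: [-0.4, 0.0, 0.2]
opening: 0.777
```

>>> {"method": "drive_tool", "body": {
  "increments": [
    [[0,0,0],[0,0,0]],
    [[0,0,-0.3],[0,0,0]],
    [[0,0,-0.9],[0,0,0]],
    [[0,0,-1],[0,0,0]],
    [[0,0,-1],[0,0,0]]
  ]
}}

```text
t: 11.83
eef_pos: [443.4, 328.1, 139.9]
tcp_rot: [-3.141, 0.001, 1.569]
ft_force: [1.0, 0.2, -0.5]
opening: 0.9
```

>>> {"method": "drive_tool", "body": {
  "increments": [
    [[-0.1,0.9,0],[0,0,0]],
    [[-0.1,1,0],[0,0,0]],
    [[-0.1,1,0],[0,0,0]],
    [[-0.1,1,0],[0,0,0]],
    [[-0.1,1,0],[0,0,0]]
  ],
  "jaw": 1
}}

```text
t: 12.25
eef_pos: [592.0, 312.7, 139.4]
tcp_rot: [3.141, -0.0, 1.569]
ft_force: [-0.9, -0.8, -0.4]
opening: 1.003
```

>>> {"method": "drive_tool", "body": {
  "increments": [
    [[-0.07,0.9,0],[0,0,0]],
    [[0,0.2,0.4],[0,0,0]],
    [[0,0,0.5],[0,0,0]],
    [[0,0,0],[0,0,0]],
    [[0,0,0],[0,0,0]]
  ]
}}

```text
t: 12.67
eef_pos: [622.7, 310.8, 110.9]
tcp_rot: [-3.14, 0.001, 1.569]
ft_force: [-0.3, 0.1, 0.2]
opening: 1.002
```

```bash
python3 look.py side s7 90 220 330 420 3 jam_jar_mid egg_cup_mid
```

```text
12.7167 [623.  311.  111.8] [-3.1  0.   1.6] 94.57169522415099 tcp px [185.7 285.6]
jam_jar_mid [740.9 405.1  35.5] 0.97 [122.5 304.5]
jam_jar_mid [625.4 310.3  32.4] 0.89 [191.2 310.7]
jam_jar_mid [622.8 410.9  31.2] 0.84 [150.5 338.6]
egg_cup_mid [442.9 328.2  43.1] 0.74 [238.5 363.5]
egg_cup_mid [654.7  -8.6  11. ] 0.34 [290.6 242.6]
```

View pics/s7.png

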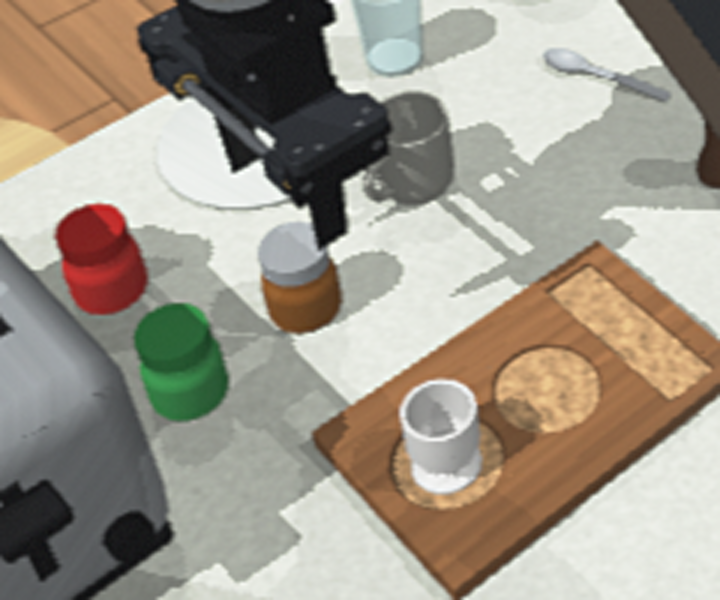

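The egg cup stands in the far hollow (crop 445,460). The fingers are above the amber jar (crop 300,280), with the red and green jars clear. Descend and grip.

>>> {"method": "drive_tool", "body": {
  "increments": [
    [[0,0.05,0.8],[0,0,0]],
    [[0,0,0.9],[0,0,0]],
    [[0,0,0.8],[0,0,0]],
    [[0,0,0.25],[0,0,0]],
    [[0,0,0],[0,0,0]]
  ]
}}

```text
t: 13.23
eef_pos: [624.3, 310.7, 27.8]
tcp_rot: [-3.139, 0.001, 1.569]
ft_force: [0.0, 0.7, -0.1]
opening: 1.001
```

>>> {"method": "drive_tool", "body": {
  "increments": [
    [[0,0,0],[0,0,0]],
    [[0,0,0],[0,0,0]],
    [[0,0,0],[0,0,0]],
    [[0,0,0],[0,0,0]],
    [[0,0,0],[0,0,0]]
  ],
  "jaw": -1
}}

```text
t: 13.65
eef_pos: [625.5, 310.9, 29.9]
tcp_rot: [3.14, -0.0, 1.569]
ft_force: [-0.3, 0.7, -0.7]
opening: 0.708
```

>>> {"method": "drive_tool", "body": {
  "increments": [
    [[0,0,0],[0,0,0]],
    [[0,0,0],[0,0,0]],
    [[0,0,0],[0,0,0]],
    [[0,0,0],[0,0,0]],
    [[0,0,0],[0,0,0]]
  ]
}}

```text
t: 14.07
eef_pos: [625.4, 310.9, 29.2]
tcp_rot: [3.141, -0.0, 1.569]
ft_force: [0.3, 1.3, 3.8]
opening: 0.55
```

>>> {"method": "drive_tool", "body": {
  "increments": [
    [[0,0,-0.3],[0,0,0]],
    [[0,0,-0.9],[0,0,0]],
    [[0,0,-1],[0,0,0]],
    [[0,0,-1],[0,0,0]],
    [[-0.2,-0.4,-0.3],[0,0,0]]
  ]
}}

```text
t: 14.48
eef_pos: [615.5, 305.9, 138.6]
tcp_rot: [3.136, -0.002, 1.569]
ft_force: [0.4, 0.3, -1.6]
opening: 0.55
```

>>> {"method": "drive_tool", "body": {
  "increments": [
    [[-0.4,-0.9,0],[0,0,0]],
    [[-0.4,-0.9,0],[0,0,0]],
    [[-0.4,-0.9,0],[0,0,0]],
    [[-0.4,-0.9,0],[0,0,0]],
    [[-0.4,-0.9,0],[0,0,0]]
  ]
}}

```text
t: 14.9
eef_pos: [476.3, 244.5, 134.1]
tcp_rot: [-3.141, 0.0, 1.569]
ft_force: [0.6, 0.3, -2.1]
opening: 0.551
```

>>> {"method": "drive_tool", "body": {
  "increments": [
    [[0,-0.8,0],[0,0,0]],
    [[0,-0.4,0.2],[0,0,0]],
    [[0,0,0.5],[0,0,0]],
    [[0,0,0.4],[0,0,0]],
    [[0,0,0],[0,0,0]]
  ]
}}

```text
t: 15.32
eef_pos: [440.9, 244.9, 99.7]
tcp_rot: [-3.139, 0.001, 1.569]
ft_force: [-0.8, 0.1, -2.5]
opening: 0.553
```

```bash
python3 look.py side s8 150 250 350 420 4 jam_jar_mid
```

```text
15.3667 [441.5 245.  100.5] [-3.1  0.   1.6] 52.19292050607323 tcp px [270.2 320.5]
jam_jar_mid [436.8 245.1 105.3] 0.94 [271.7 320.3]
jam_jar_mid [622.5 411.5  30.7] 0.94 [150.3 339. ]
jam_jar_mid [739.4 407.7  36.4] 0.75 [121.6 305.3]
```

View pics/s8.png

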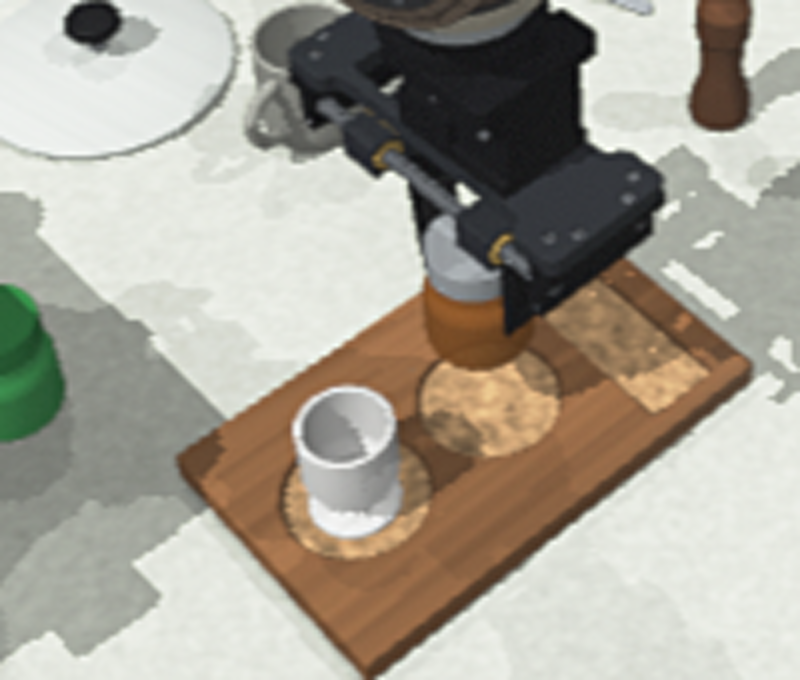

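>>> {"method": "drive_tool", "body": {
  "increments": [
    [[0.04,-0.03,0.5],[0,0,0]],
    [[0,0,0.7],[0,0,0]],
    [[0,0,0.4],[0,0,0]],
    [[0,0,0.15],[0,0,0]],
    [[0,0,0],[0,0,0]]
  ]
}}

```text
t: 15.83
eef_pos: [441.1, 246.3, 48.2]
tcp_rot: [-3.141, 0.0, 1.569]
ft_force: [-0.5, -0.5, -1.7]
opening: 0.553
```

>>> {"method": "drive_tool", "body": {
  "increments": [
    [[0,0,0],[0,0,0]],
    [[0,0,0.1],[0,0,0]],
    [[0,0,0.08],[0,0,0]],
    [[0,0,0],[0,0,0]],
    [[0,0,0],[0,0,0]]
  ]
}}

```text
t: 16.25
eef_pos: [441.2, 246.5, 43.2]
tcp_rot: [3.141, 0.0, 1.569]
ft_force: [0.1, -0.5, -2.1]
opening: 0.552
```

>>> {"method": "drive_tool", "body": {
  "increments": [
    [[0,0,0.08],[0,0,0]],
    [[0,0,0.04],[0,0,0]],
    [[0,0,0],[0,0,0]],
    [[0,0,0],[0,0,0]]
  ]
}}

```text
t: 16.58
eef_pos: [441.3, 246.5, 40.1]
tcp_rot: [3.141, -0.0, 1.569]
ft_force: [-2.3, -0.1, 9.9]
opening: 0.553
```

Contact at 40.1, as expected. Release and rise.

>>> {"method": "drive_tool", "body": {
  "increments": [
    [[0,0,0],[0,0,0]],
    [[0,0,0],[0,0,0]],
    [[0,0,0],[0,0,0]],
    [[0,0,0],[0,0,0]],
    [[0,0,0],[0,0,0]]
  ],
  "jaw": 0.8
}}

```text
t: 17.0
eef_pos: [441.1, 246.4, 39.3]
tcp_rot: [-3.142, 0.0, 1.569]
ft_force: [-0.6, 0.9, 0.4]
opening: 0.843
```

>>> {"method": "drive_tool", "body": {
  "increments": [
    [[0,0,-0.2],[0,0,0]],
    [[0,0,-0.5],[0,0,0]],
    [[0,0,-0.9],[0,0,0]],
    [[0,0,-1],[0,0,0]],
    [[0,0,-1],[0,0,0]]
  ]
}}

```text
t: 17.42
eef_pos: [440.8, 246.3, 148.8]
tcp_rot: [-3.141, 0.0, 1.569]
ft_force: [0.3, 0.9, 0.8]
opening: 0.902
```

>>> {"method": "drive_tool", "body": {
  "increments": [
    [[-0.3,0.8,-0.8],[0,0,0]],
    [[-0.3,0.9,0],[0,0,0]],
    [[-0.3,0.9,0],[0,0,0]],
    [[-0.3,0.9,0],[0,0,0]],
    [[-0.3,0.9,0],[0,0,0]]
  ],
  "jaw": 1
}}

```text
t: 17.83
eef_pos: [574.2, 200.6, 172.2]
tcp_rot: [3.141, -0.0, 1.569]
ft_force: [0.1, 0.4, 0.2]
opening: 1.001
```

```bash
python3 look.py side s9 150 200 390 420 3 jam_jar_mid egg_cup_mid mug_mid;python3 look.py top t9 160 140 460 330 2 mug_mid teaspoon_mid bread_board
```

```text
17.8833 [578.4 199.  171.9] [3.1 0.  1.6] 94.6758568297692 tcp px [240.5 248. ]
jam_jar_mid [436.2 247.3  43.1] 0.88 [272.4 341.3]
jam_jar_mid [621.4 407.8  32.5] 0.8 [152.1 337.7]
jam_jar_mid [737.6 406.4  35.9] 0.63 [122.7 305.5]
egg_cup_mid [446.5 328.8  43.2] 0.95 [237.  362.5]
mug_mid [672.9 181.   32.9] 0.65 [225.8 269.6]
18.0833 [572.3 201.1 171.3] [-3.1  0.   1.6] 94.9049188201106 tcp px [240.7 221.9]
mug_mid [672.3 180.   38.2] 0.85 [258.5 198.1]
teaspoon_mid [651.  -11.6  10. ] 0.51 [327.2 213.1]
```

View pics/s9.png

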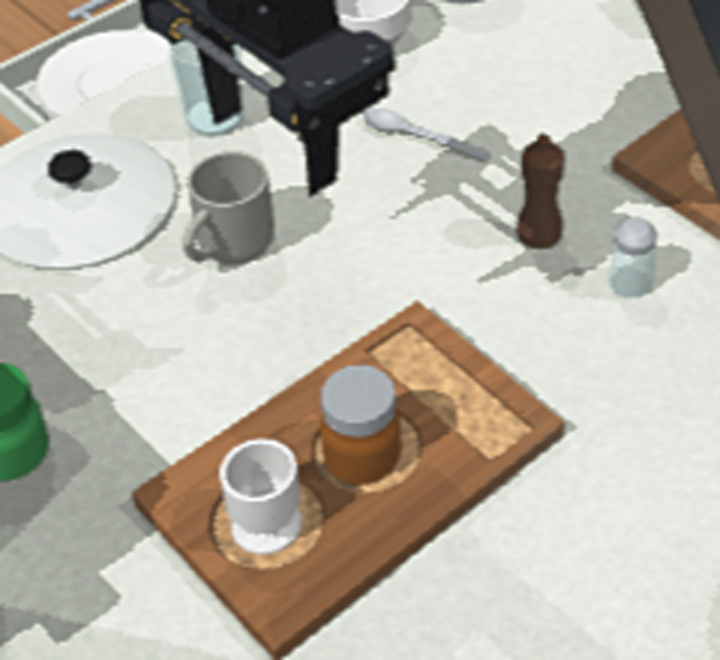

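View pics/t9.png

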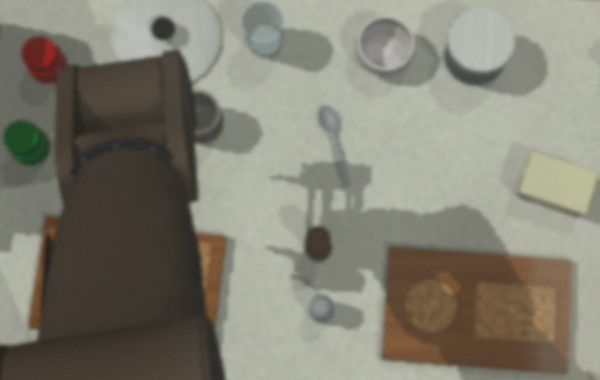

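Both stand in their hollows. The pan lid at top (243,158) is close to the mug's +x side, so I check its clearance and the handle direction.

>>> {"method": "drive_tool", "body": {
  "increments": [
    [[-0.13,0.8,0.2],[0,0,0]],
    [[-0.13,0.8,0.2],[0,0,0]],
    [[-0.13,0.8,0],[0,0,0]],
    [[-0.13,0.7,0],[0,0,0]],
    [[-0.13,0.2,0],[0,0,0]]
  ]
}}

```text
t: 18.65
eef_pos: [673.7, 181.5, 159.2]
tcp_rot: [3.141, 0.0, 1.569]
ft_force: [0.1, 0.1, -0.4]
opening: 1.0
```

```bash
cat >> h.py <<'E'
def read_last(cam): return env.read_camera(cam)
E
python3 - <<'E'
from h import *
np.set_printoptions(precision=1,suppress=True)
p=env.read_camera("side")
import cv2
cv2.imwrite("pics/s10.png",cv2.resize(p["pixels"][190:310,120:320],None,fx=4,fy=4,interpolation=cv2.INTER_CUBIC))
# lid edges from side1 crop (scale2, off 80,150): left,right,front,back rim
for a in [(125,235),(258,228),(190,277),(190,192)]:
    print(onz(p,(a[0]/2+80,a[1]/2+150),8))
# handle outermost in side crop s9 (scale3 off 150,200): (195,250)
print("handle",onz(p,(195/3+150,248/3+200),30))
s=env.state();print(s["eef_pos"],s["t"])
for r in env.tip_of("mug_mid",p)[:2]:print(r)
E
```

```text
[840.6 303.6   8. ]
[738.8 183.8   8. ]
[727.4 287.8   8. ]
[852.  204.9   8. ]
handle [658.9 222.8  30. ]
[673.3 180.8 159. ] 18.7
{'point': [676.3, 178.5, 33.2], 'score': 0.62}
{'point': [510.2, 3.8, 48.0], 'score': 0.5}
```

View pics/s10.png

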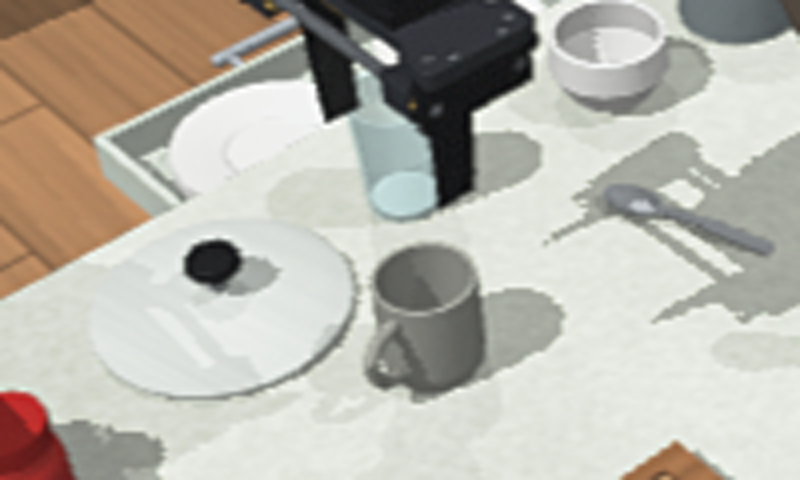

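>>> {"method": "drive_tool", "body": {
  "increments": [
    [[0,0,0.2],[0,0,1]],
    [[0,0,0.2],[0,0,1]],
    [[0,0,0.2],[0,0,1]],
    [[0,0,0.2],[0,0,1]],
    [[0,0,0.2],[0,0,1]]
  ]
}}

```text
t: 19.17
eef_pos: [670.4, 182.1, 129.6]
tcp_rot: [-3.141, 0.0, 1.166]
ft_force: [-0.4, -0.1, -0.0]
opening: 1.0
```

>>> {"method": "drive_tool", "body": {
  "increments": [
    [[0,0,0.6],[0,0,0]],
    [[0,0,0.3],[0,0,0]],
    [[0,0,0],[0,0,0]],
    [[0,0,0],[0,0,0]]
  ]
}}

```text
t: 19.5
eef_pos: [671.2, 181.8, 102.5]
tcp_rot: [-3.141, 0.001, 1.17]
ft_force: [0.1, -0.7, 0.0]
opening: 0.999
```

```bash
python3 look.py side s11 150 150 350 310 4 mug_mid
```

```text
19.55 [671.7 181.7 103.1] [ 3.1 -0.   1.2] 94.5189920400813 tcp px [222.5 247.5]
mug_mid [675.  179.2  30.9] 0.95 [225.9 269.4]
```

View pics/s11.png

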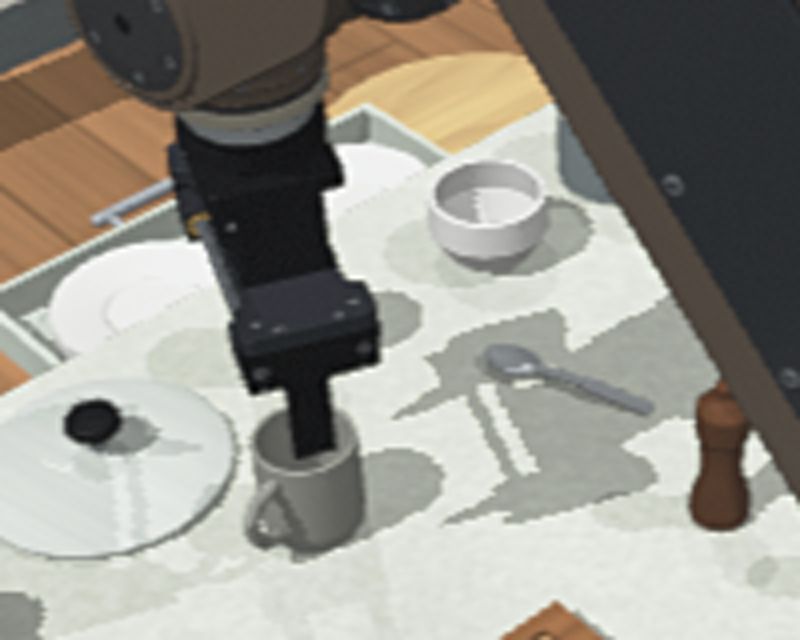

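>>> {"method": "drive_tool", "body": {
  "increments": [
    [[0,0.08,0.6],[0,0,0]],
    [[0,0,0.9],[0,0,0]],
    [[0,0,0.7],[0,0,0]],
    [[0,0,0.25],[0,0,0]],
    [[0,0,0],[0,0,0]]
  ]
}}

```text
t: 20.02
eef_pos: [673.5, 180.4, 27.7]
tcp_rot: [-3.14, 0.001, 1.169]
ft_force: [0.6, 0.6, 0.4]
opening: 1.0
```

>>> {"method": "drive_tool", "body": {
  "increments": [
    [[0,0,0],[0,0,0]],
    [[0,0,0],[0,0,0]],
    [[0,0,0],[0,0,0]],
    [[0,0,0],[0,0,0]],
    [[0,0,0],[0,0,0]]
  ],
  "jaw": -1
}}

```text
t: 20.43
eef_pos: [674.5, 180.6, 29.8]
tcp_rot: [3.141, -0.001, 1.169]
ft_force: [-0.5, -0.7, 0.1]
opening: 0.704
```

>>> {"method": "drive_tool", "body": {
  "increments": [
    [[0,0,0],[0,0,0]],
    [[0,0,0],[0,0,0]],
    [[0,0,0],[0,0,0]]
  ]
}}

```text
t: 20.68
eef_pos: [674.2, 180.6, 29.5]
tcp_rot: [3.141, -0.0, 1.169]
ft_force: [-1.7, 1.3, 5.8]
opening: 0.639
```

>>> {"method": "drive_tool", "body": {
  "increments": [
    [[0,0,-0.3],[0,0,0]],
    [[0,0,-0.9],[0,0,0]],
    [[0,0,-1],[0,0,0]],
    [[0,0,-1],[0,0,0]],
    [[0,0,-1],[0,0,0]]
  ]
}}

```text
t: 21.1
eef_pos: [673.9, 180.4, 156.3]
tcp_rot: [-3.141, 0.0, 1.169]
ft_force: [1.3, 0.1, -2.1]
opening: 0.639
```

>>> {"method": "drive_tool", "body": {
  "increments": [
    [[0,0,-0.6],[0,0,-1]],
    [[0,0,-0.4],[0,0,-1]],
    [[0,0,0],[0,0,-1]],
    [[0,0,0],[0,0,-1]],
    [[0,0,0],[0,0,-1]]
  ]
}}

```text
t: 21.52
eef_pos: [674.1, 180.4, 185.4]
tcp_rot: [3.141, 0.0, 1.573]
ft_force: [0.0, 0.4, -3.1]
opening: 0.641
```

```bash
python3 look.py side s12 150 100 430 310 2 mug_mid; python3 look.py top t12 150 130 480 350 2 bread_board teaspoon_mid tub_mid
```

```text
21.5667 [674.  180.4 185.2] [-3.1  0.   1.6] 60.73585240909019 tcp px [218.2 217.9]
mug_mid [674.9 176.4 188.5] 0.89 [219.2 215.7]
21.6667 [674.1 180.4 185. ] [-3.1  0.   1.6] 61.08542878721016 tcp px [252.3 181.9]
bread_board [ 438.6 -216.7   -2.3] 0.58 [396.4 294.7]
teaspoon_mid [653.  -16.1   8.1] 0.44 [328.9 212.6]
tub_mid [ 295.1 -428.2   21.5] 0.96 [475.  353.8]
tub_mid [ 620.  -317.2   18.9] 0.56 [436.8 231.1]
```

View pics/s12.png

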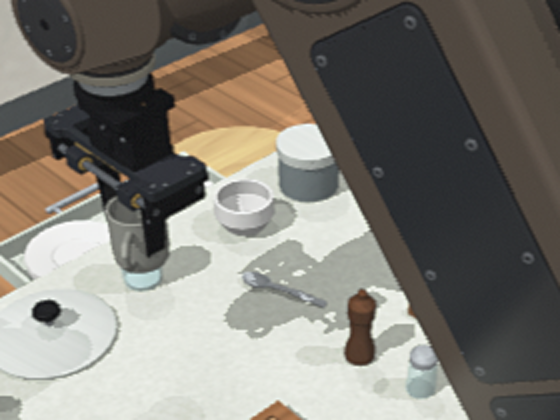

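View pics/t12.png

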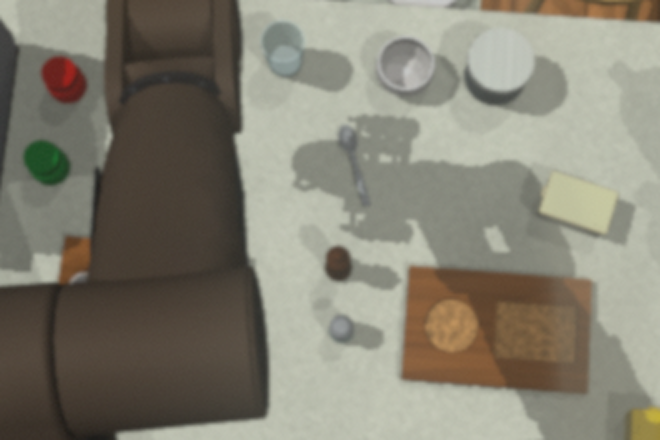

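The mug is held upright. Carry it to the round hollow of the bread board, passing above the pepper mill.

>>> {"method": "drive_tool", "body": {
  "increments": [
    [[-0.94,-0.65,0],[0,0,0]],
    [[-0.94,-0.65,0],[0,0,0]],
    [[-0.94,-0.65,0],[0,0,0]],
    [[-0.94,-0.65,0],[0,0,0]],
    [[-0.94,-0.65,0],[0,0,0]]
  ]
}}

```text
t: 22.23
eef_pos: [575.3, 38.7, 185.0]
tcp_rot: [3.141, 0.0, 1.567]
ft_force: [0.7, -0.5, -2.6]
opening: 0.64
```

>>> {"method": "drive_tool", "body": {
  "increments": [
    [[-0.94,-0.65,0],[0,0,0]],
    [[-0.94,-0.65,0],[0,0,0]],
    [[-0.94,-0.65,0],[0,0,0]],
    [[-0.94,-0.65,0],[0,0,0]],
    [[-0.94,-0.65,0],[0,0,0]]
  ]
}}

```text
t: 22.65
eef_pos: [477.6, -102.2, 185.2]
tcp_rot: [3.141, 0.0, 1.567]
ft_force: [0.1, -1.2, -2.2]
opening: 0.64
```

>>> {"method": "drive_tool", "body": {
  "increments": [
    [[-0.9,-0.65,0],[0,0,0]],
    [[-0.9,-0.65,0.4],[0,0,0]],
    [[0,0,0.8],[0,0,0]],
    [[0,0,0.8],[0,0,0]],
    [[0,0,0.4],[0,0,0]]
  ]
}}

```text
t: 23.07
eef_pos: [438.7, -155.5, 111.3]
tcp_rot: [-3.141, -0.0, 1.565]
ft_force: [-0.6, 0.2, -2.8]
opening: 0.64
```

>>> {"method": "drive_tool", "body": {
  "increments": [
    [[0,0,0],[0,0,0]],
    [[0,0,0],[0,0,0]]
  ]
}}

```text
t: 23.23
eef_pos: [439.6, -155.1, 113.0]
tcp_rot: [-3.141, -0.0, 1.568]
ft_force: [0.1, 0.2, -1.7]
opening: 0.64
```

```bash
python3 look.py side s13 300 150 500 310 4 mug_mid bread_board; python3 look.py top t13 300 200 480 350 4 
```

```text
23.2833 [ 439.9 -155.1  113.5] [3.1 0.  1.6] 60.72153878053265 tcp px [398.  223.7]
mug_mid [ 442.1 -160.   116.5] 0.85 [398.7 221.4]
mug_mid [ 614.8 -320.    19.3] 0.36 [380.1 196.1]
23.4333 [ 440.  -155.1  113.9] [3.1 0.  1.6] 61.085912026400464 tcp px [378.  287.6]
```

View pics/s13.png

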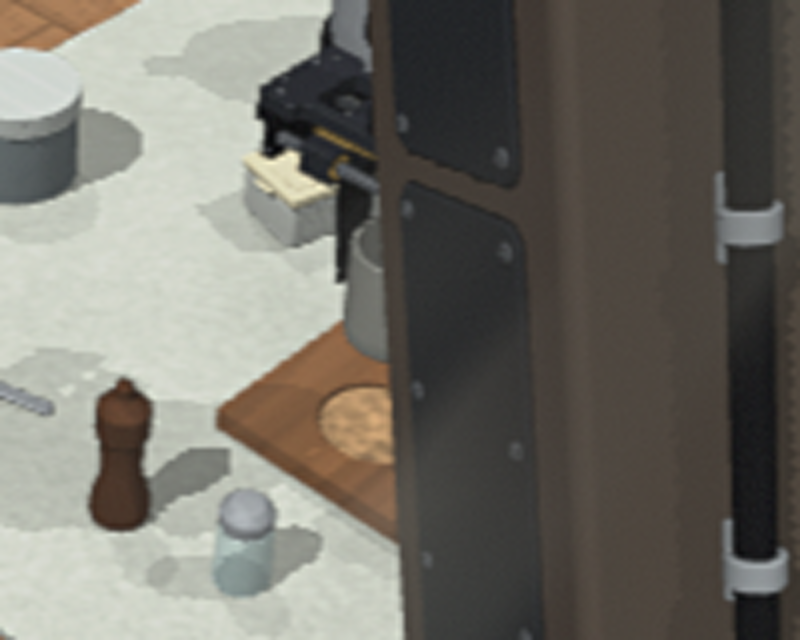

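View pics/t13.png

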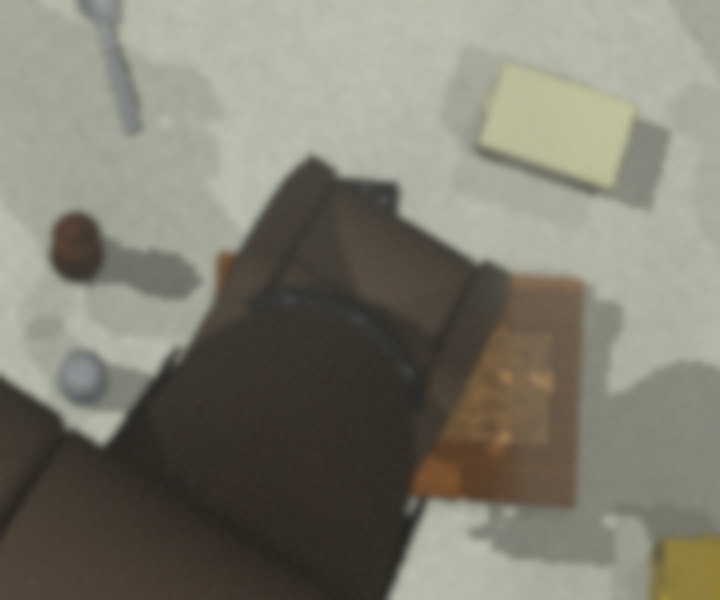

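```bash
python3 - <<'E'
from h import *
np.set_printoptions(precision=1,suppress=True)
p=env.read_camera("side")
for z in (11,14):print(onz(p,(394.5,256),z))
for P in [(437.5,-157.5,11)]:
    C=np.array(P);print(proj(p,C))
    E=np.array([proj(p,C+37*np.array([np.cos(a),np.sin(a),0])) for a in np.linspace(0,6.28,100)]);print(E.min(0),E.max(0),"want left 379.8 top 245.7 bottom 266")
E
```

```text
[ 436.7 -157.1   11. ]
[ 434.9 -154.3   14. ]
[394.3 255.8]
[379.4 245.9] [409.3 266.1] want left 379.8 top 245.7 bottom 266
```

Round hollow by both views: (437.2,-157.3). Lower the mug.

>>> {"method": "drive_tool", "body": {
  "increments": [
    [[-0.07,-0.08,0.6],[0,0,0]],
    [[0,0,0.8],[0,0,0]],
    [[0,0,0.5],[0,0,0]],
    [[0,0,0.2],[0,0,0]],
    [[0,0,0],[0,0,0]]
  ]
}}

```text
t: 23.9
eef_pos: [436.9, -156.9, 49.4]
tcp_rot: [-3.14, -0.001, 1.569]
ft_force: [0.2, 0.1, -2.1]
opening: 0.641
```

>>> {"method": "drive_tool", "body": {
  "increments": [
    [[0,0,0],[0,0,0]],
    [[0,0,0],[0,0,0]],
    [[0,0,0],[0,0,0]]
  ]
}}

```text
t: 24.15
eef_pos: [437.6, -157.3, 50.9]
tcp_rot: [3.14, 0.001, 1.569]
ft_force: [-0.4, -0.2, -2.3]
opening: 0.639
```

```bash
python3 look.py side s14 350 190 450 290 6 mug_mid
```

```text
24.2 [ 437.5 -157.3   50.8] [3.1 0.  1.6] 60.58153561122451 tcp px [396.2 243.8]
mug_mid [ 439.1 -162.1   52.3] 0.47 [397.  242.1]
```

View pics/s14.png

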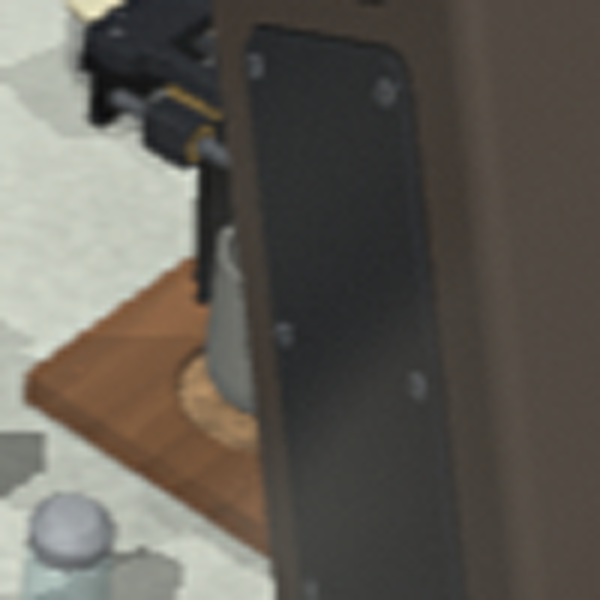

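>>> {"method": "drive_tool", "body": {
  "increments": [
    [[0,0,0.15],[0,0,0]],
    [[0,0,0.12],[0,0,0]],
    [[0,0,0.06],[0,0,0]],
    [[0,0,0.02],[0,0,0]],
    [[0,0,0],[0,0,0]]
  ]
}}

```text
t: 24.67
eef_pos: [437.1, -157.2, 40.3]
tcp_rot: [3.141, 0.001, 1.569]
ft_force: [-4.2, 1.6, 19.8]
opening: 0.639
```

>>> {"method": "drive_tool", "body": {
  "increments": [
    [[0,0,0],[0,0,0]],
    [[0,0,0],[0,0,0]]
  ]
}}

```text
t: 24.83
eef_pos: [437.1, -157.1, 40.2]
tcp_rot: [3.141, 0.001, 1.569]
ft_force: [-4.2, 1.8, 19.4]
opening: 0.634
```

>>> {"method": "drive_tool", "body": {
  "increments": [
    [[0,0,-0.02],[0,0,0]],
    [[0,0,0],[0,0,0]],
    [[0,0,0],[0,0,0]],
    [[0,0,0],[0,0,0]],
    [[0,0,0],[0,0,0]]
  ],
  "jaw": 0.9
}}

```text
t: 25.25
eef_pos: [437.1, -157.1, 39.8]
tcp_rot: [-3.141, -0.0, 1.569]
ft_force: [0.6, -0.1, -0.0]
opening: 0.919
```

>>> {"method": "drive_tool", "body": {
  "increments": [
    [[0,0,-0.1],[0,0,0]],
    [[0,0,-0.5],[0,0,0]],
    [[0,0,-0.9],[0,0,0]],
    [[0,0,-1],[0,0,0]],
    [[0,0,-1],[0,0,0]]
  ]
}}

```text
t: 25.67
eef_pos: [436.8, -156.9, 146.2]
tcp_rot: [-3.141, -0.0, 1.569]
ft_force: [0.9, -0.1, -0.1]
opening: 0.95
```

```bash
python3 - <<'E'
from h import *
np.set_printoptions(precision=2,suppress=True)
for n,roi in (("side",(350,170,410,215)),("top",(415,208,465,255))):
    p=env.read_camera(n);x0,y0,x1,y1=roi
    im=cv2.resize(p["pixels"][y0:y1,x0:x1],None,fx=8,fy=8,interpolation=cv2.INTER_CUBIC)
    cv2.imwrite(f"pics/tub_{n}.png",im)
    h=cv2.cvtColor(im,cv2.COLOR_BGR2HSV)
    m=((h[...,0]>18)&(h[...,0]<36)&(h[...,1]>45)&(h[...,2]>110)).astype(np.uint8)
    m=cv2.morphologyEx(m,cv2.MORPH_OPEN,np.ones((7,7)))
    k,l,s,c=cv2.connectedComponentsWithStats(m);j=1+np.argmax(s[1:,4])
    ys,xs=np.where(l==j);r=cv2.minAreaRect(np.stack([xs,ys],1).astype(np.float32))
    uv=c[j]/8+[x0,y0]-0.45
    print(n,s[j],uv,onz(p,uv,46),onz(p,uv,44))
    cs=cv2.approxPolyDP(cv2.convexHull(np.stack([xs,ys],1).astype(np.int32)),20,True)[:,0]
    W=[onz(p,q/8+np.array([x0,y0]),46) for q in cs];print(np.array(W))
    box=cv2.minAreaRect(np.array([onz(p,np.array([x,y])/8+[x0,y0],46)[:2] for x,y in zip(xs[::7],ys[::7])],np.float32));print("rect",box)
s=env.state();print(s["eef_pos"],s["t"])
E
```

```text
side [ 123  195  100   58 1276] [370.41 197.85] [ 606.73 -263.79   46.  ] [ 608.37 -266.03   44.  ]
[[ 585.66 -269.56   46.  ]
 [ 591.7  -256.09   46.  ]
 [ 625.72 -264.99   46.  ]]
rect ((605.3579711914062, -262.7823181152344), (40.7442626953125, 16.17003631591797), 6.975500583648682)
top [  177   109   163   198 17823] [447.63 232.04] [ 613.17 -341.46   46.  ] [ 613.63 -341.87   44.  ]
[[ 574.7  -353.04   46.  ]
 [ 591.58 -324.49   46.  ]
 [ 638.7  -312.11   46.  ]
 [ 628.8  -367.5    46.  ]]
rect ((608.943359375, -334.446533203125), (58.416996002197266, 58.26612091064453), 73.56292724609375)
[ 438.6  -157.8   148.79] 25.7667
```

View pics/tub_top.png

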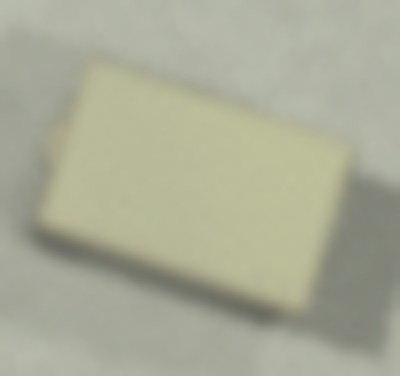

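View pics/tub_side.png

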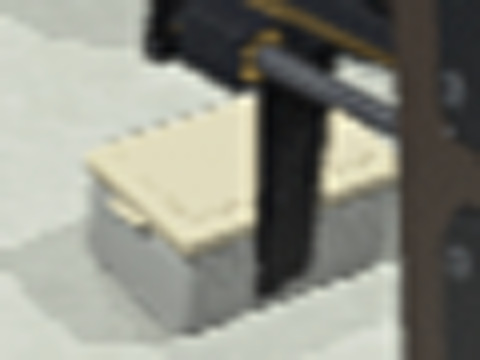

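```bash
python3 - <<'E'
from h import *
np.set_printoptions(precision=1,suppress=True)
p=env.read_camera("top");q=env.read_camera("side")
A=np.array([(95,60),(352,150),(303,312),(38,235)])/8+[415,208]-0.45
W=np.array([onz(p,a,46) for a in A]);print(W,W.mean(0),cv2.minAreaRect(W[:,:2].astype(np.float32)))
for a in (W[0]-W[1],W[3]-W[2]): print(np.degrees(np.arctan2(-a[0],a[1])))
B=np.array([(88,160),(187,252)])/8+[350,170]-0.45
for i,j in ((0,0),(3,1)): print(tri(p,A[i],q,B[j]), onz(q,B[j],46))
E
```

```text
[[ 656.4 -282.3   46. ]
 [ 631.3 -370.6   46. ]
 [ 574.1 -355.6   46. ]
 [ 594.  -265.3   46. ]] [ 613.9 -318.4   46. ] ((613.0393676757812, -318.3392639160156), (92.32727813720703, 64.63821411132812), 74.74134063720703)
-15.828634509837617
-12.462183536769041
(array([ 658.5, -283.7,   37.7]), np.float64(0.10367166455312106)) [ 651.1 -274.3   46. ]
(array([ 596.8, -265.7,   39. ]), np.float64(2.876566921083499)) [ 592.5 -257.3   46. ]
```

Tub: centre about (615,-318), long axis turned -0.26 rad. I move above it and turn the jaws to match.

>>> {"method": "drive_tool", "body": {
  "increments": [
    [[-0.76,0.84,0],[0,0,0]],
    [[-0.76,0.84,0],[0,0,0]],
    [[-0.76,0.84,0],[0,0,0]],
    [[-0.76,0.84,0],[0,0,0]],
    [[-0.76,0.84,0],[0,0,0]]
  ],
  "jaw": 1
}}

```text
t: 26.28
eef_pos: [563.4, -272.2, 143.1]
tcp_rot: [-3.139, -0.001, 1.569]
ft_force: [-0.1, 0.1, 0.8]
opening: 0.999
```

>>> {"method": "drive_tool", "body": {
  "increments": [
    [[-0.76,0.84,0],[0,0,0]],
    [[-0.74,0.8,0],[0,0,1]],
    [[0,0,0.5],[0,0,1]],
    [[0,0,0.5],[0,0,1]],
    [[0,0,0.2],[0,0,0.25]]
  ]
}}

```text
t: 26.7
eef_pos: [610.8, -316.0, 104.6]
tcp_rot: [-3.136, -0.002, 1.305]
ft_force: [-0.6, 1.0, 0.3]
opening: 0.997
```

>>> {"method": "drive_tool", "body": {
  "increments": [
    [[0,0,0],[0,0,0]],
    [[0,0,0],[0,0,0]]
  ]
}}

```text
t: 26.87
eef_pos: [611.7, -316.2, 108.2]
tcp_rot: [-3.14, -0.0, 1.311]
ft_force: [0.7, -0.5, 0.7]
opening: 0.998
```

```bash
python3 look.py side s15 320 130 450 290 4 tub_mid mug_mid
```

```text
26.9167 [ 612.  -316.4  109.1] [-3.1  0.   1.3] 95.06765036830735 tcp px [383.3 170.1]
tub_mid [ 612.  -319.9   24. ] 0.8 [381.  195.1]
tub_mid [ 292.2 -426.    24.1] 0.76 [502.  229.8]
mug_mid [ 439.2 -158.    42. ] 0.58 [395.4 246. ]
```

View pics/s15.png

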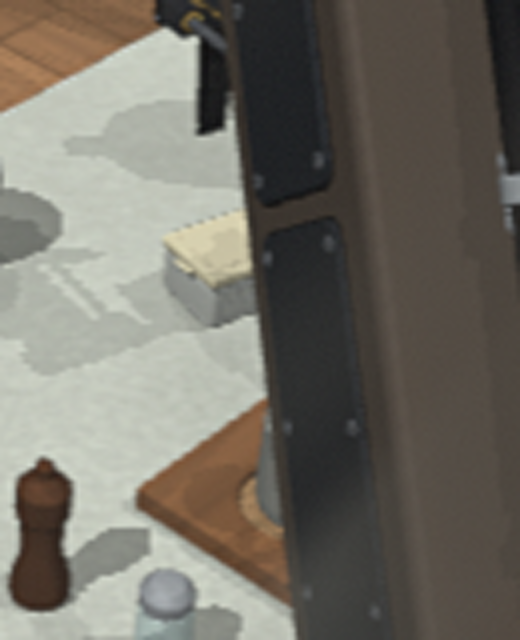

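>>> {"method": "drive_tool", "body": {
  "increments": [
    [[-0.04,0.11,0.9],[0,0,0]],
    [[0,0,0.9],[0,0,0]],
    [[0,0,0.8],[0,0,0]],
    [[0,0,0.4],[0,0,0]],
    [[0,0,0],[0,0,0]]
  ]
}}

```text
t: 27.43
eef_pos: [614.0, -317.9, 17.0]
tcp_rot: [-3.138, -0.001, 1.309]
ft_force: [0.4, -0.6, -1.1]
opening: 1.002
```

>>> {"method": "drive_tool", "body": {
  "increments": [
    [[0,0,0.05],[0,0,0]],
    [[0,0,0],[0,0,0]],
    [[0,0,0],[0,0,0]],
    [[0,0,0],[0,0,0]],
    [[0,0,0],[0,0,0]]
  ],
  "jaw": -1
}}

```text
t: 27.85
eef_pos: [615.2, -318.7, 18.6]
tcp_rot: [3.14, 0.001, 1.309]
ft_force: [0.5, 0.4, -0.3]
opening: 0.708
```

>>> {"method": "drive_tool", "body": {
  "increments": [
    [[0,0,0],[0,0,0]],
    [[0,0,0],[0,0,0]],
    [[0,0,0],[0,0,0]]
  ]
}}

```text
t: 28.1
eef_pos: [615.2, -318.6, 18.3]
tcp_rot: [3.141, 0.0, 1.309]
ft_force: [-0.9, 1.0, 5.1]
opening: 0.66
```

>>> {"method": "drive_tool", "body": {
  "increments": [
    [[0,0,-0.3],[0,0,0]],
    [[0,0,-0.8],[0,0,0]],
    [[0,0,-0.8],[0,0,-1]],
    [[0,0,-0.8],[0,0,-1]],
    [[0,0,-0.3],[0,0,-1]]
  ]
}}

```text
t: 28.52
eef_pos: [615.6, -318.9, 111.2]
tcp_rot: [3.139, 0.002, 1.553]
ft_force: [0.7, -0.5, -3.1]
opening: 0.658
```

>>> {"method": "drive_tool", "body": {
  "increments": [
    [[0,0,0],[0,0,-0.25]],
    [[0.2,-0.8,0],[0,0,0]],
    [[0.28,-0.9,0],[0,0,0]],
    [[0.28,-0.9,0],[0,0,0]],
    [[0.28,-0.9,0],[0,0,0]]
  ]
}}

```text
t: 28.93
eef_pos: [508.1, -286.1, 106.4]
tcp_rot: [-3.14, -0.001, 1.567]
ft_force: [-0.4, 0.0, -3.1]
opening: 0.655
```

>>> {"method": "drive_tool", "body": {
  "increments": [
    [[0.28,-0.9,0],[0,0,0]],
    [[0.28,-0.9,0],[0,0,0]],
    [[0,-0.5,0],[0,0,0]],
    [[0,0,0],[0,0,0]],
    [[0,0,0],[0,0,0]]
  ]
}}

```text
t: 29.35
eef_pos: [440.6, -270.1, 107.3]
tcp_rot: [-3.141, -0.0, 1.567]
ft_force: [0.4, -0.7, -3.0]
opening: 0.656
```

```bash
python3 look.py side s16 320 130 450 290 4 tub_mid;  python3 look.py top t16 330 220 470 340 5 bread_board; python3 -c "
from cell import env;s=env.state();print(s['eef_pos'],s['tcp_rot'],s['ft_force'])"
```

```text
29.4 [ 441.3 -270.4  107.3] [3.1 0.  1.6] 62.334148875476544 tcp px [425.5 204.9]
tub_mid [ 292.7 -423.9   18.5] 0.92 [500.9 231.7]
29.5 [ 441.6 -270.3  107.2] [3.1 0.  1.6] 62.42115373438937 tcp px [422.9 290.6]
bread_board [ 439.1 -216.6   -1.5] 0.61 [396.4 294.5]
[ 441.61962762 -270.25033839  107.22852326] [3.14158789e+00 5.84529883e-05 1.56868576e+00] [-0.14497005 -0.55676891 -1.57732505]
```

View pics/s16.png

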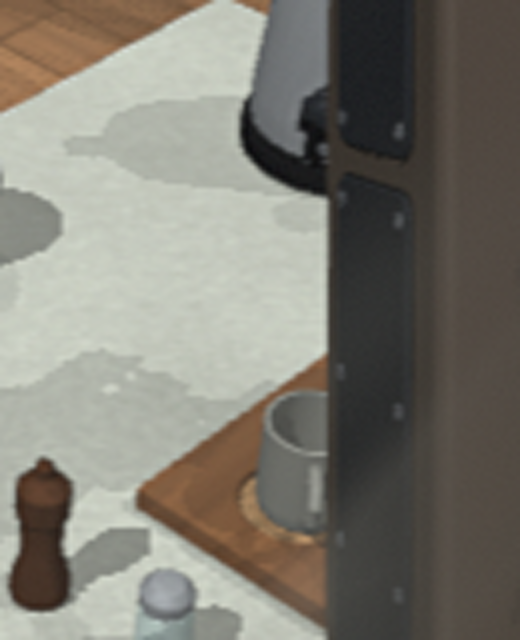

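View pics/t16.png

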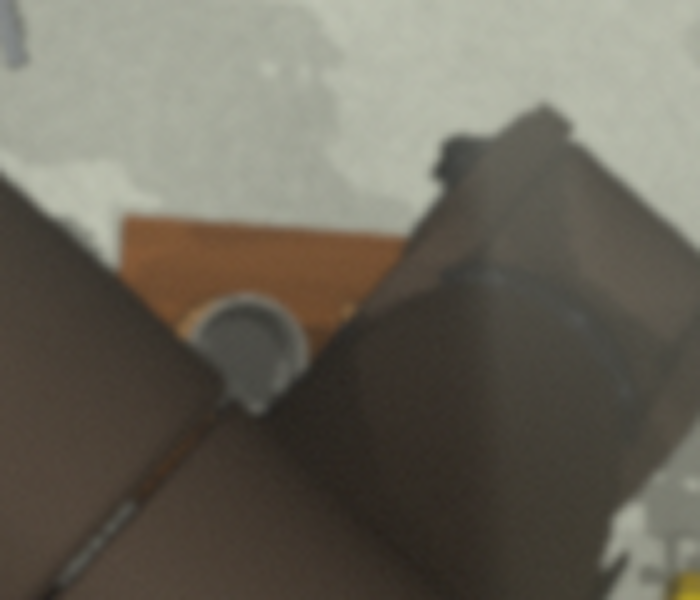

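Both views of the tub are blocked by the arm, so I go by the TCP, since the grip centres the tub. Mug looks well seated. Lower the tub.

>>> {"method": "drive_tool", "body": {
  "increments": [
    [[-0.03,-0.11,0.6],[0,0,0]],
    [[0,0,0.8],[0,0,0]],
    [[0,0,0.6],[0,0,0]],
    [[0,0,0.2],[0,0,0]],
    [[0,0,0],[0,0,0]]
  ]
}}

```text
t: 29.97
eef_pos: [437.5, -270.6, 40.2]
tcp_rot: [-3.139, -0.002, 1.569]
ft_force: [-0.8, 0.4, -3.3]
opening: 0.661
```

>>> {"method": "drive_tool", "body": {
  "increments": [
    [[0,0,0],[0,0,0]],
    [[0,0,0],[0,0,0]],
    [[0,0,0],[0,0,0]]
  ]
}}

```text
t: 30.22
eef_pos: [438.2, -271.3, 42.5]
tcp_rot: [3.14, 0.001, 1.569]
ft_force: [0.9, 0.1, -3.4]
opening: 0.661
```

>>> {"method": "drive_tool", "body": {
  "increments": [
    [[0,0,0.2],[0,0,0]],
    [[0,0,0.12],[0,0,0]],
    [[0,0,0.06],[0,0,0]],
    [[0,0,0],[0,0,0]],
    [[0,0,0],[0,0,0]]
  ]
}}

```text
t: 30.63
eef_pos: [437.6, -271.0, 30.0]
tcp_rot: [-3.141, -0.0, 1.569]
ft_force: [0.8, 0.5, -2.5]
opening: 0.66
```

```bash
python3 look.py side s17 320 130 450 290 4 
```

```text
30.6833 [ 437.7 -271.    30.1] [-3.1  0.   1.6] 62.61152566411119 tcp px [422.  229.3]
```

No contact at 30.1. The board rim would have touched at 34.3, so the tub is inside the hollow. A bit further.

>>> {"method": "drive_tool", "body": {
  "increments": [
    [[0,0,0.04],[0,0,0]],
    [[0,0,0],[0,0,0]],
    [[0,0,0],[0,0,0]]
  ]
}}

```text
t: 30.93
eef_pos: [437.8, -271.1, 29.3]
tcp_rot: [3.141, 0.0, 1.569]
ft_force: [-1.9, 0.7, 3.3]
opening: 0.655
```

>>> {"method": "drive_tool", "body": {
  "increments": [
    [[0,0,0],[0,0,0]],
    [[0,0,0],[0,0,0]],
    [[0,0,0],[0,0,0]],
    [[0,0,0],[0,0,0]],
    [[0,0,0],[0,0,0]]
  ],
  "jaw": 0.9
}}

```text
t: 31.35
eef_pos: [437.7, -271.0, 28.9]
tcp_rot: [3.142, 0.0, 1.569]
ft_force: [0.6, 0.0, -1.0]
opening: 0.929
```

>>> {"method": "drive_tool", "body": {
  "increments": [
    [[0,0,-0.1],[0,0,0]],
    [[0,0,-0.5],[0,0,0]],
    [[0,0,-0.9],[0,0,0]],
    [[0,0,-1],[0,0,0]],
    [[0,0,-1],[0,0,0]]
  ]
}}

```text
t: 31.77
eef_pos: [437.4, -270.8, 135.1]
tcp_rot: [-3.141, -0.001, 1.569]
ft_force: [0.4, 0.0, 0.2]
opening: 0.952
```

Tub released. Now the spoon, measured in both views while it is clear.

```bash
python3 - <<'E'
from h import *
np.set_printoptions(precision=1,suppress=True)
for n,roi in (("side",(260,222,325,262)),("top",(305,180,355,240))):
    p=env.read_camera(n);x0,y0,x1,y1=roi
    cv2.imwrite(f"pics/sp_{n}.png",cv2.resize(p["pixels"][y0:y1,x0:x1],None,fx=10,fy=10,interpolation=cv2.INTER_CUBIC))
    for r in env.tip_of("teaspoon_mid",p)[:2]: print(n,r)
E
```

```text
side {'point': [655.2, -9.9, 10.3], 'score': 0.74}
side {'point': [436.6, -160.1, 41.0], 'score': 0.67}
top {'point': [652.7, -13.6, 9.0], 'score': 0.56}
```

View pics/sp_side.png

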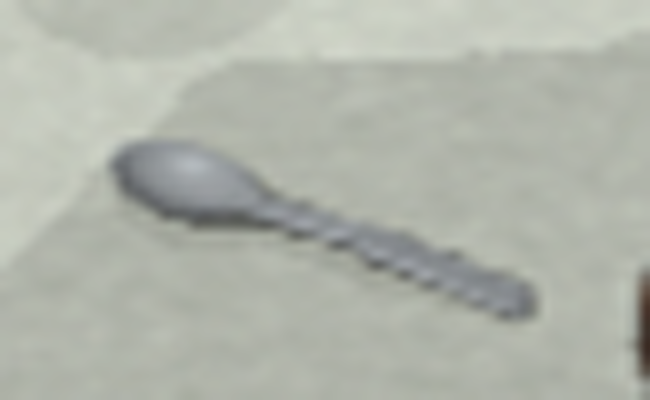

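View pics/sp_top.png

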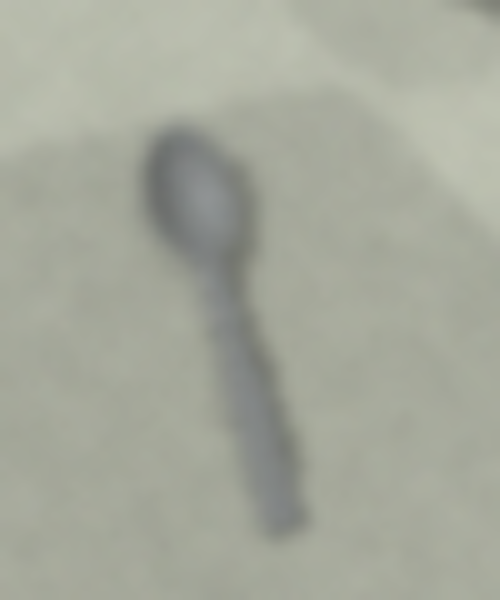

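```bash
python3 - <<'E'
from h import *
np.set_printoptions(precision=1,suppress=True)
q=env.read_camera("side");p=env.read_camera("top")
sb=np.array((111,160))/10+[260,222]-.45; sh=np.array((537,298))/10+[260,222]-.45
tb=np.array((173,121))/10+[305,180]-.45; th=np.array((286,536))/10+[305,180]-.45
B,e1=tri(p,tb,q,sb);H,e2=tri(p,th,q,sh);print(B,e1,H,e2,np.linalg.norm(B-H),(B+H)/2,np.arctan2(*(B-H)[[1,0]]))
for P,b,h in((q,sb,sh),(p,tb,th)):
    a,c=onz(P,b,7),onz(P,h,7);print(a,c,(a+c)/2,np.linalg.norm(a-c),np.arctan2(*(a-c)[[1,0]]))
# handle narrow: centre line points near mid
print(onz(q,np.array((330,232))/10+[260,222]-.45,8),onz(p,np.array((232,340))/10+[305,180]-.45,8))
s=env.state();print(s["eef_pos"],s["t"])
E
```

```text
[713.8   7.7   1.7] 0.8988775246012194 [596.6 -32.1   3.2] 0.3298204287911325 123.77844949680743 [655.2 -12.2   2.5] 0.3274345379918629
[708.5  11.5   7. ] [593.8 -29.    7. ] [651.2  -8.8   7. ] 121.63367106169648 0.3395423073797941
[712.6   7.9   7. ] [595.6 -32.2   7. ] [654.1 -12.1   7. ] 123.64425231133914 0.32986418107739574
[647.6  -8.6   8. ] [650.2 -13.2   8. ]
[ 437.2 -270.7  133.1] 32.0667
```

Spoon: middle about (653.7,-11.5), direction 0.333 rad. Go above it and turn so the jaws close across the handle.

>>> {"method": "drive_tool", "body": {
  "increments": [
    [[0.96,0.8,-0.5],[0,0,0]],
    [[0.96,0.8,0],[0,0,0]],
    [[0.96,0.8,0],[0,0,0]],
    [[0.96,0.8,0],[0,0,0]],
    [[0.96,0.8,0],[0,0,0]]
  ]
}}

```text
t: 32.48
eef_pos: [558.4, -125.6, 147.5]
tcp_rot: [-3.139, -0.001, 1.569]
ft_force: [0.7, -1.5, 0.9]
opening: 0.957
```

>>> {"method": "drive_tool", "body": {
  "increments": [
    [[0.96,0.8,0],[0,0,0]],
    [[0.96,0.8,0],[0,0,0]],
    [[0.96,0.8,0],[0,0,0]],
    [[0.96,0.8,0],[0,0,0]],
    [[0,0,0],[0,0,0]]
  ]
}}

```text
t: 32.9
eef_pos: [656.7, -7.5, 146.8]
tcp_rot: [-3.141, -0.001, 1.572]
ft_force: [-0.3, -0.3, -0.0]
opening: 0.947
```

>>> {"method": "drive_tool", "body": {
  "increments": [
    [[0,0,0],[0,0,1]],
    [[0,0,0],[0,0,1]],
    [[0,0,0],[0,0,1]],
    [[0,0,0],[0,0,1]],
    [[0,0,0],[0,0,1]]
  ],
  "jaw": -0.4
}}

```text
t: 33.32
eef_pos: [653.5, -12.4, 147.0]
tcp_rot: [-3.139, 0.001, 1.165]
ft_force: [-0.7, -0.1, -0.4]
opening: 0.656
```

>>> {"method": "drive_tool", "body": {
  "increments": [
    [[0,0,0],[0,0,1]],
    [[0,0,0],[0,0,1]],
    [[0,0,0],[0,0,1]],
    [[0,0,0],[0,0,1]],
    [[0,0,0],[0,0,1]]
  ]
}}

```text
t: 33.73
eef_pos: [653.5, -12.4, 147.1]
tcp_rot: [-3.14, 0.002, 0.765]
ft_force: [-0.3, -0.6, -0.4]
opening: 0.328
```

>>> {"method": "drive_tool", "body": {
  "increments": [
    [[0,0,0],[0,0,1]],
    [[0,0,0],[0,0,1]],
    [[0,0,0],[0,0,1]],
    [[0,0,0],[0,0,1]],
    [[0,0,0],[0,0,1]]
  ]
}}

```text
t: 34.15
eef_pos: [653.5, -12.4, 147.1]
tcp_rot: [-3.14, 0.003, 0.365]
ft_force: [0.1, 0.8, -0.3]
opening: 0.299
```

>>> {"method": "drive_tool", "body": {
  "increments": [
    [[0,0,0.8],[0,0,0.45]],
    [[0,0,0.8],[0,0,0]],
    [[0,0,0.8],[0,0,0]],
    [[0,0,0],[0,0,0]],
    [[0,0,0],[0,0,0]]
  ]
}}

```text
t: 34.57
eef_pos: [653.2, -12.3, 75.1]
tcp_rot: [-3.14, 0.004, 0.333]
ft_force: [-0.2, 0.1, 1.1]
opening: 0.3
```

```bash
python3 look.py side s18 240 150 440 310 4 teaspoon_mid tub_mid mug_mid; python3 look.py top t18 160 140 460 340 2 tub_mid mug_mid
```

```text
34.6167 [654.1 -12.4  76.7] [-3.1  0.   0.3] 28.654510871652366 tcp px [291.4 221.9]
teaspoon_mid [658.2  -8.4   9.8] 0.54 [289.6 242.3]
tub_mid [ 292.  -424.4   21.9] 0.78 [501.6 230.8]
mug_mid [424.9 -12.5  30.9] 0.25 [360.9 282.4]
34.8167 [654.7 -12.3  78.2] [ 3.1 -0.   0.3] 28.407544594745367 tcp px [327.8 205.6]
tub_mid [ 296.1 -427.    24.2] 0.93 [474.8 353.3]
tub_mid [ 441.1 -270.3   29. ] 0.75 [417.9 294. ]
mug_mid [ 434.2 -158.8   44.5] 0.67 [376.8 292.9]
```

View pics/s18.png

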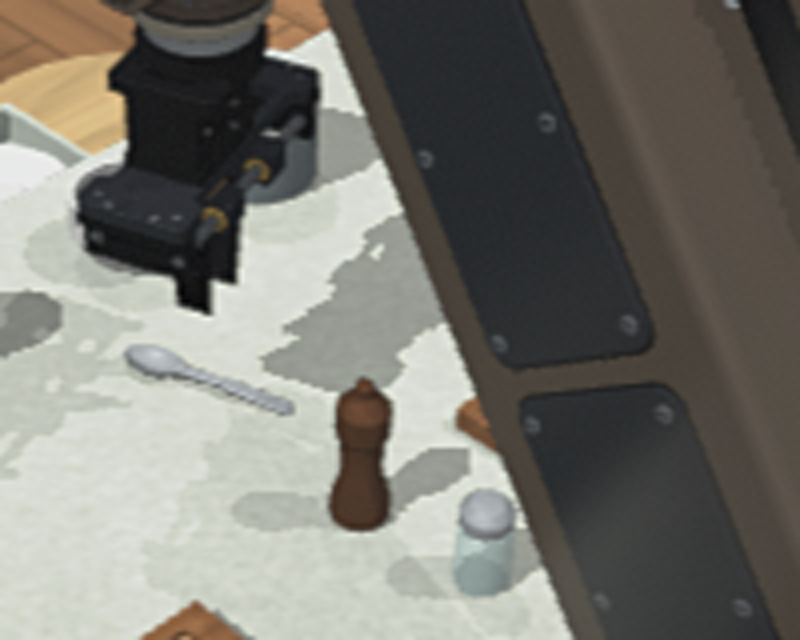

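View pics/t18.png

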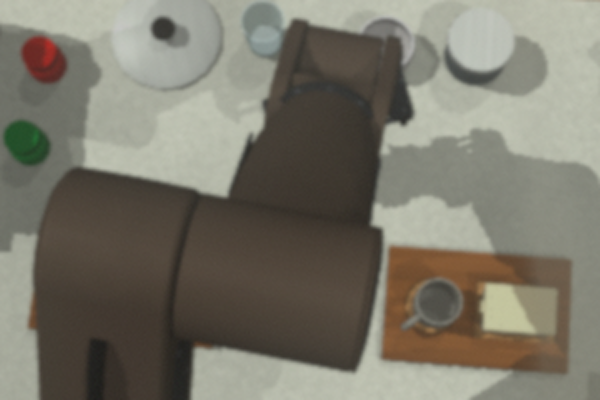

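Top view: the mug is in the round hollow, the tub in the rectangular one. The side view shows the narrow jaws above the handle. Descend.

>>> {"method": "drive_tool", "body": {
  "increments": [
    [[0,-0.02,0.6],[0,0,0]],
    [[0,0,0.8],[0,0,0]],
    [[0,0,0.4],[0,0,0]],
    [[0,0,0.1],[0,0,0]],
    [[0,0,0],[0,0,0]]
  ]
}}

```text
t: 35.33
eef_pos: [653.8, -11.7, 19.5]
tcp_rot: [-3.141, 0.001, 0.333]
ft_force: [-1.0, -0.1, -0.6]
opening: 0.298
```

>>> {"method": "drive_tool", "body": {
  "increments": [
    [[0,0,0],[0,0,0]],
    [[0,0,0],[0,0,0]],
    [[0,0,0],[0,0,0]]
  ]
}}

```text
t: 35.58
eef_pos: [654.5, -11.7, 21.0]
tcp_rot: [3.141, -0.001, 0.333]
ft_force: [-0.7, -0.5, 0.0]
opening: 0.303
```

```bash
python3 look.py side s19 250 190 350 270 7 ; python3 -c "
from cell import env;print(env.state()['eef_pos'])"
```

```text
35.6333 [654.4 -11.7  20.9] [ 3.1 -0.   0.3] 28.36913749715384 tcp px [291.5 239.1]
[654.42526315 -11.73161367  20.8742285 ]
```

View pics/s19.png

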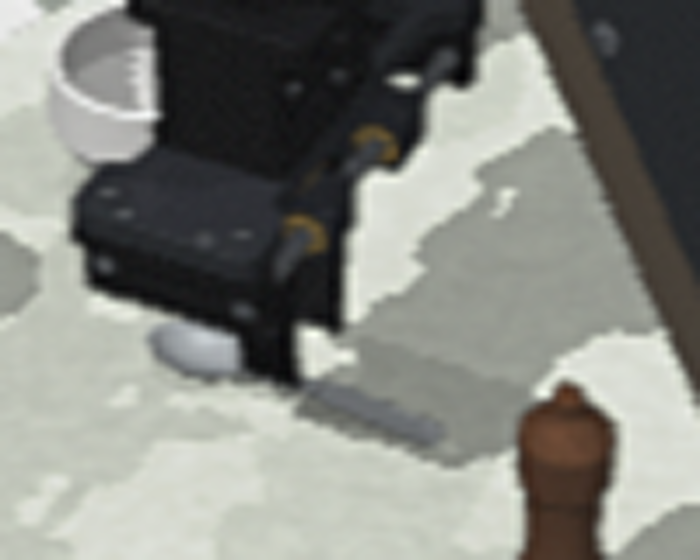

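>>> {"method": "drive_tool", "body": {
  "increments": [
    [[0,0,0.25],[0,0,0]],
    [[0,0,0.2],[0,0,0]],
    [[0,0,0.1],[0,0,0]],
    [[0,0,0],[0,0,0]],
    [[0,0,0],[0,0,0]]
  ]
}}

```text
t: 36.05
eef_pos: [653.8, -11.7, 2.9]
tcp_rot: [-3.141, 0.001, 0.333]
ft_force: [0.1, 0.1, 0.3]
opening: 0.3
```

>>> {"method": "drive_tool", "body": {
  "increments": [
    [[0,0,0],[0,0,0]],
    [[0,0,0],[0,0,0]],
    [[0,0,0],[0,0,0]],
    [[0,0,0],[0,0,0]],
    [[0,0,0],[0,0,0]]
  ],
  "jaw": -1
}}

```text
t: 36.47
eef_pos: [654.1, -11.7, 3.6]
tcp_rot: [3.141, -0.0, 0.333]
ft_force: [-0.1, 0.4, 0.1]
opening: 0.077
```

>>> {"method": "drive_tool", "body": {
  "increments": [
    [[0,0,0],[0,0,0]],
    [[0,0,0],[0,0,0]],
    [[0,0,0],[0,0,0]]
  ]
}}

```text
t: 36.72
eef_pos: [654.1, -11.7, 3.6]
tcp_rot: [3.141, -0.0, 0.333]
ft_force: [0.4, -0.4, 2.1]
opening: 0.082
```

Gripped at 7.8 mm, which matches the 8 mm handle width at its middle. Lift and look.

>>> {"method": "drive_tool", "body": {
  "increments": [
    [[0,0,-0.2],[0,0,0]],
    [[0,0,-0.6],[0,0,0]],
    [[0,0,-0.9],[0,0,0]],
    [[0,0,-0.9],[0,0,0]],
    [[0,0,-0.3],[0,0,0]]
  ]
}}

```text
t: 37.13
eef_pos: [655.3, -11.8, 94.3]
tcp_rot: [3.14, -0.004, 0.333]
ft_force: [1.2, -0.8, -0.3]
opening: 0.076
```

```bash
python3 look.py side s20 250 150 370 250 6 teaspoon_mid 
```

```text
37.1833 [655.5 -11.8  94.5] [ 3.1 -0.   0.3] 7.086710089045358 tcp px [290.7 216.1]
teaspoon_mid [659.8  -6.5 101.3] 0.52 [287.8 214. ]
```

View pics/s20.png

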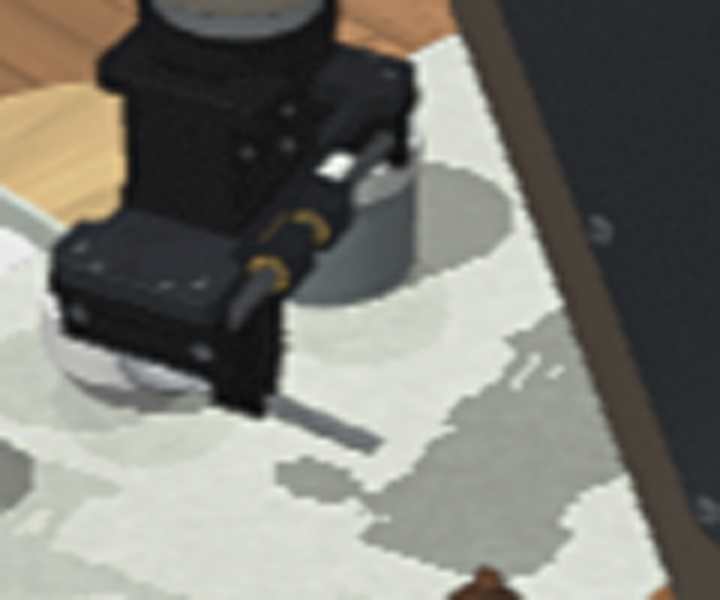

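>>> {"method": "drive_tool", "body": {
  "increments": [
    [[0,0,-0.5],[0,0,1]],
    [[0,0,-0.5],[0,0,1]],
    [[0,0,-0.5],[0,0,1]],
    [[0,0,-0.5],[0,0,1]],
    [[0,0,-0.4],[0,0,0.7]]
  ]
}}

```text
t: 37.65
eef_pos: [653.6, -11.6, 161.6]
tcp_rot: [-3.142, 0.002, -0.048]
ft_force: [0.9, -0.7, -0.7]
opening: 0.077
```

>>> {"method": "drive_tool", "body": {
  "increments": [
    [[-0.9,-0.7,0],[0,0,0]],
    [[-0.9,-0.7,0],[0,0,0]],
    [[-0.9,-0.7,0],[0,0,0]],
    [[-0.9,-0.7,0],[0,0,0]],
    [[-0.9,-0.7,0],[0,0,0]]
  ]
}}

```text
t: 38.07
eef_pos: [521.7, 99.7, 160.8]
tcp_rot: [3.141, 0.002, -0.044]
ft_force: [0.5, 0.8, -0.3]
opening: 0.076
```

>>> {"method": "drive_tool", "body": {
  "increments": [
    [[-0.9,-0.7,0.3],[0,0,0]],
    [[-0.9,-0.7,0.6],[0,0,0]],
    [[-0.9,-0.7,0.8],[0,0,0]],
    [[0,0,0.8],[0,0,0]],
    [[0,0,0.3],[0,0,0]]
  ]
}}

```text
t: 38.48
eef_pos: [442.9, 166.0, 75.5]
tcp_rot: [3.14, 0.005, -0.041]
ft_force: [0.6, -0.7, -1.2]
opening: 0.075
```

>>> {"method": "drive_tool", "body": {
  "increments": [
    [[0,0,0],[0,0,0]],
    [[0,0,0],[0,0,0]]
  ]
}}

```text
t: 38.65
eef_pos: [446.0, 165.1, 78.1]
tcp_rot: [3.141, 0.001, -0.044]
ft_force: [-0.4, -0.4, 0.9]
opening: 0.075
```

```bash
python3 look.py side s21 200 240 360 370 5 teaspoon_mid 
```

```text
38.7 [446.4 165.   78.7] [ 3.1 -0.  -0. ] 7.332598508366956 tcp px [298.3 304.6]
teaspoon_mid [448.4 167.8  84.1] 0.68 [296.7 303.1]
```

View pics/s21.png

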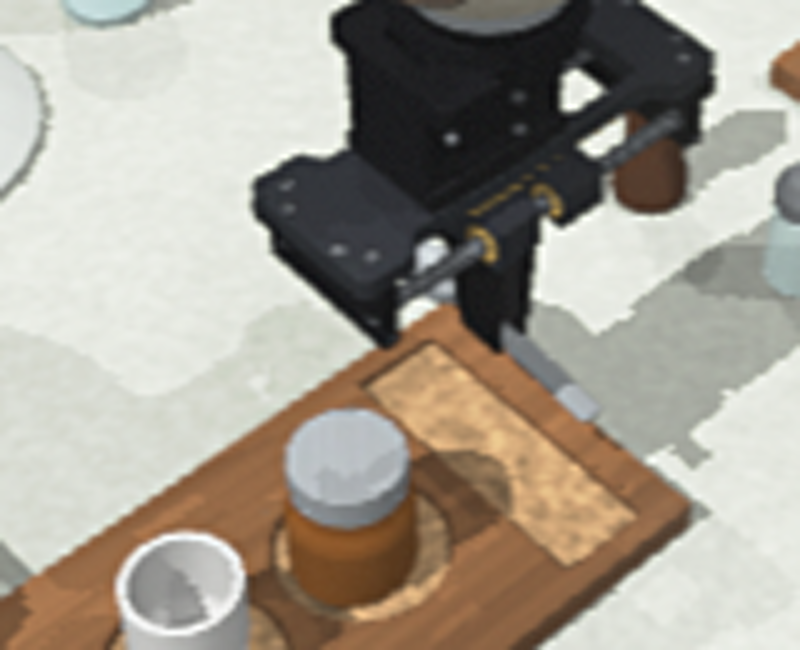

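The gripper body reaches over the jar along y here, so I check its height over the jar before lowering.

```bash
python3 - <<'E'
from h import *
np.set_printoptions(precision=1,suppress=True)
p=env.read_camera("side");s=env.state();t=s["eef_pos"];print(t)
f=lambda P:(proj(p,P)-[200,240])*5
for hb in (55,65,78,90):
    print(hb,[f(t+[sx*37.5,sy*90,hb]) for sx in(-1,1) for sy in(1,-1)])
o=t
print("tips",f(t),f(t+[-10,16,0]),f(t+[-10,16,59]),f(t+[-10,16,78]))
E
```

```text
[446.5 165.   79.2]
55 [array([385.3, 406.7]), array([713.2, 163.5]), array([253.2, 299.1]), array([581.6,  74.9])]
65 [array([384.2, 389. ]), array([714.4, 146. ]), array([251.4, 281.3]), array([582. ,  57.4])]
78 [array([382.9, 365.6]), array([716. , 122.8]), array([248.9, 257.8]), array([582.4,  34.3])]
90 [array([381.7, 343.5]), array([717.6, 101. ]), array([246.5, 235.8]), array([582.9,  12.7])]
tips [491.5 322.4] [480.3 356.6] [478.5 256.3] [477.9 222.3]
```

The body stays about 16 mm above the jar at placing height. Trim and lower to about 35 mm.

>>> {"method": "drive_tool", "body": {
  "increments": [
    [[-0.34,-0.19,0.3],[0,0,0]],
    [[0,0,0.6],[0,0,0]],
    [[0,0,0.4],[0,0,0]],
    [[0,0,0.1],[0,0,0]],
    [[0,0,0],[0,0,0]]
  ]
}}

```text
t: 39.22
eef_pos: [435.9, 171.3, 36.5]
tcp_rot: [3.141, 0.0, -0.044]
ft_force: [-0.3, -0.3, 0.2]
opening: 0.08
```

>>> {"method": "drive_tool", "body": {
  "increments": [
    [[0,0,0],[0,0,0]],
    [[0,0,0],[0,0,0]],
    [[0,0,0],[0,0,0]]
  ]
}}

```text
t: 39.47
eef_pos: [436.0, 171.6, 37.2]
tcp_rot: [-3.141, -0.001, -0.043]
ft_force: [-0.1, -0.2, -0.3]
opening: 0.073
```

```bash
python3 look.py side s22 220 260 350 370 6 teaspoon_mid; python3 look.py top t22 220 230 290 330 6; python3 - <<'E'
from h import *
np.set_printoptions(precision=1,suppress=True)
p=env.read_camera("side");s=env.state();t=s["eef_pos"];print(t,s["tcp_rot"])
c,si=np.cos(-.044),np.sin(-.044)
for nm,L,z in (("end",-60,4),("bowl",60,8)):
    print(nm,(proj(p,t+[L*c,L*si,z-3.6])-[220,260])*6)
G=np.array([436.6,171.2,11])
print("groove",[(proj(p,G+[a*66*c-b*21*si,a*66*si+b*21*c,5])-[220,260])*6 for a,b in((-1,-1),(-1,1),(1,1),(1,-1))])
E
```

```text
39.5167 [435.9 171.6  37.1] [-3.1 -0.  -0. ] 7.38616467299759 tcp px [299.8 322.3]
teaspoon_mid [439.4 173.2  44.9] 0.73 [298.  319.4]
39.6167 [435.8 171.6  36.9] [-3.1 -0.  -0. ] 7.3262454343042505 tcp px [253.3 283.6]
[435.7 171.6  36.8] [-3.1 -0.  -0. ]
end [597.4 476.6]
bowl [367.1 270.6]
groove [array([651.4, 490. ]), array([562.1, 558.2]), array([313.1, 335.7]), array([401.6, 276.4])]
```

View pics/s22.png

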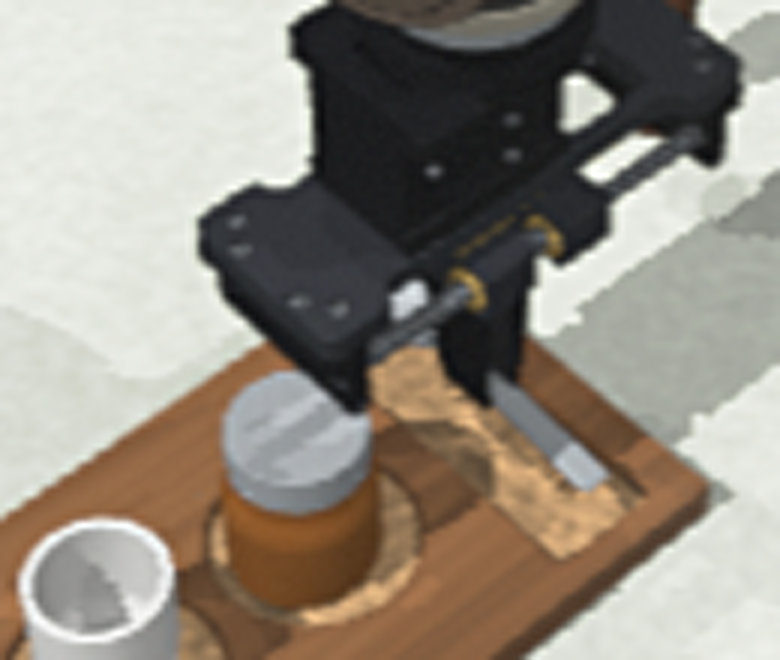

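View pics/t22.png

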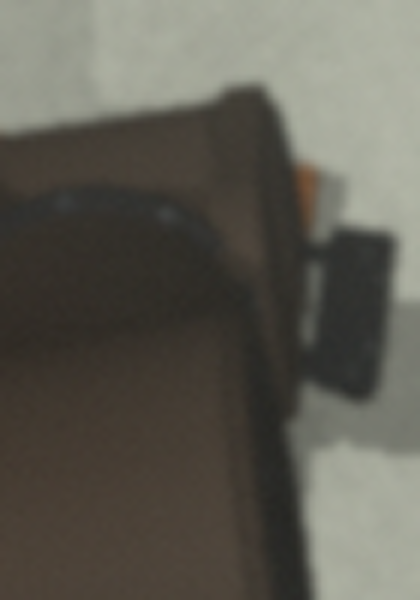

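Predicted groove corners and handle end match the picture to about 1 px. Lower into the groove.

>>> {"method": "drive_tool", "body": {
  "increments": [
    [[0,0,0.3],[0,0,0]],
    [[0,0,0.2],[0,0,0]],
    [[0,0,0.1],[0,0,0]],
    [[0,0,0.04],[0,0,0]],
    [[0,0,0],[0,0,0]]
  ]
}}

```text
t: 40.08
eef_pos: [435.3, 171.5, 16.7]
tcp_rot: [3.141, 0.001, -0.043]
ft_force: [-0.3, 0.4, -0.2]
opening: 0.077
```

>>> {"method": "drive_tool", "body": {
  "increments": [
    [[0,0,0],[0,0,0]],
    [[0,0,0],[0,0,0]],
    [[0,0,0],[0,0,0]]
  ]
}}

```text
t: 40.33
eef_pos: [435.7, 171.6, 17.4]
tcp_rot: [-3.142, -0.0, -0.043]
ft_force: [0.7, -0.4, -1.2]
opening: 0.083
```

```bash
python3 look.py side s23 220 260 350 370 6
```

```text
40.3833 [435.7 171.6  17.4] [-3.1 -0.  -0. ] 7.423024948338903 tcp px [299.9 328.4]
```

View pics/s23.png

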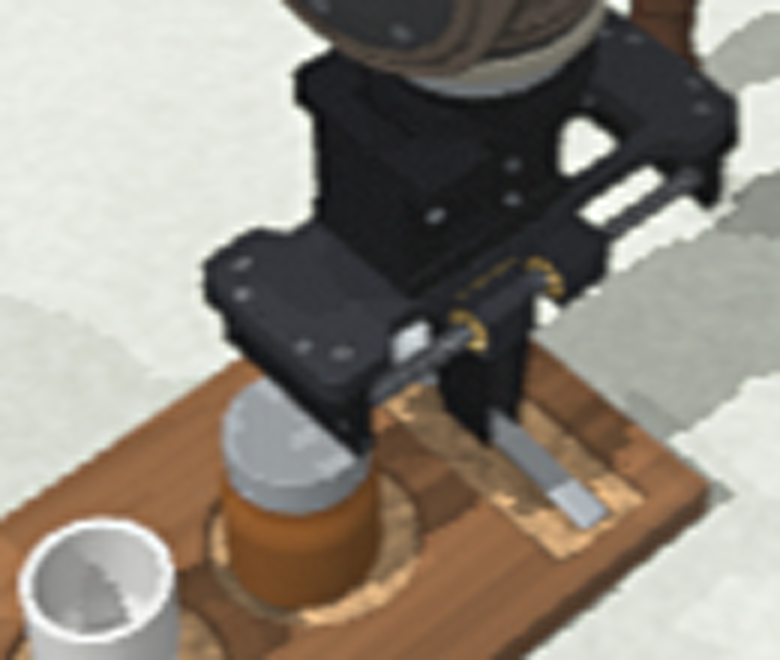

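```bash
python3 - <<'E'
from h import *
np.set_printoptions(precision=1,suppress=True)
p=env.read_camera("side");s=env.state();t=s["eef_pos"];print(t,s["t"])
c,si=np.cos(-.044),np.sin(-.044)
for L in(-58,-60,-62,-64):
  for z in (2,4,6): print(L,z,[(proj(p,t+[L*c-w*si,L*si+w*c,z-3.6])-[220,260])*6 for w in(-5.5,5.5)])
G=np.array([436.6,171.2,11])
for a in (-1,):print("groove end",[(proj(p,G+[a*66*c-b*21*si,a*66*si+b*21*c,5])-[220,260])*6 for b in(-1,-.25,.25,1)])
cv2.imwrite("pics/z24.png",cv2.resize(p["pixels"][325:365,295:335],None,fx=16,fy=16,interpolation=cv2.INTER_CUBIC))
print("in z24 scale: groove end",[(proj(p,G+[-66*c-b*21*si,-66*si+b*21*c,5])-[295,325])*16 for b in(-1,0,1)],"spoon end L-60 z4",(proj(p,t+[-60*c,-60*si,.4])-[295,325])*16)
E
```

```text
[435.6 171.6  17.4] 40.4333
-58 2 [array([604. , 503.4]), array([580.6, 521.1])]
-58 4 [array([604.1, 499.8]), array([580.7, 517.5])]
-58 6 [array([604.2, 496.1]), array([580.7, 513.9])]
-60 2 [array([608. , 506.9]), array([584.6, 524.6])]
-60 4 [array([608.1, 503.3]), array([584.7, 521. ])]
-60 6 [array([608.2, 499.6]), array([584.8, 517.4])]
-62 2 [array([612. , 510.4]), array([588.6, 528.2])]
-62 4 [array([612.1, 506.8]), array([588.7, 524.6])]
-62 6 [array([612.3, 503.1]), array([588.8, 520.9])]
-64 2 [array([616. , 513.9]), array([592.6, 531.7])]
-64 4 [array([616.2, 510.3]), array([592.7, 528.1])]
-64 6 [array([616.3, 506.6]), array([592.9, 524.5])]
groove end [array([651.4, 490. ]), array([618.3, 515.2]), array([596. , 532.3]), array([562.1, 558.2])]
in z24 scale: groove end [array([537. , 266.7]), array([419.2, 356.6]), array([298.9, 448.5])] spoon end L-60 z4 [390.5 325.6]
```

View pics/z24.png

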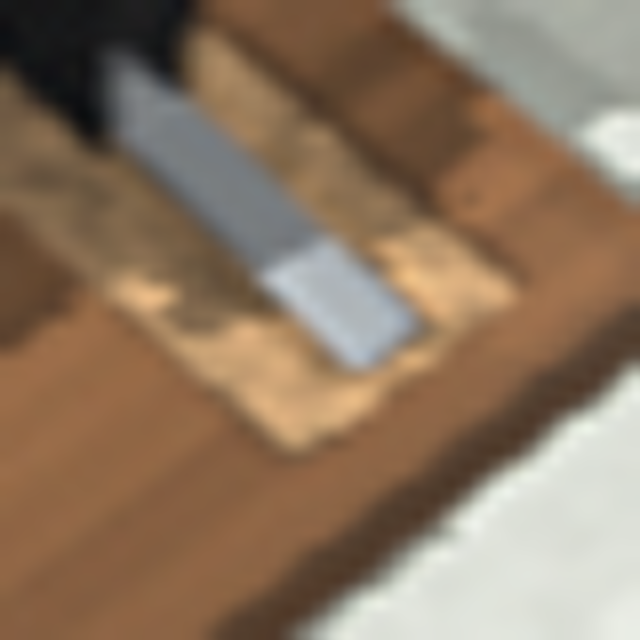

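The spoon end sits about 2.5 to 4 mm from the near groove wall (ideal is 6), so I shift +2.5 mm along x, lower a little and open narrowly.

>>> {"method": "drive_tool", "body": {
  "increments": [
    [[0.09,0,0],[0,0,0]],
    [[0,0,0.05],[0,0,0]],
    [[0,0,0.02],[0,0,0]],
    [[0,0,0],[0,0,0]],
    [[0,0,0],[0,0,0]]
  ]
}}

```text
t: 40.85
eef_pos: [438.2, 171.4, 15.1]
tcp_rot: [3.141, 0.0, -0.043]
ft_force: [-0.2, -0.4, -1.0]
opening: 0.081
```

>>> {"method": "drive_tool", "body": {
  "increments": [
    [[0,0,0],[0,0,0]],
    [[0,0,0],[0,0,0]],
    [[0,0,0],[0,0,0]]
  ],
  "jaw": -0.73
}}

```text
t: 41.1
eef_pos: [438.3, 171.5, 15.2]
tcp_rot: [3.142, -0.0, -0.043]
ft_force: [0.0, 0.3, -0.4]
opening: 0.132
```

```bash
python3 look.py side s25 220 260 350 370 6; python3 -c "
from cell import env;s=env.state();print(s['eef_pos'],s['ft_force'])"
```

```text
41.15 [438.3 171.4  15.2] [ 3.1 -0.  -0. ] 12.843130130376608 tcp px [299.1 328.4]
[438.28049353 171.42549591  15.20177537] [0.5889577  1.62901796 0.19013851]
```

View pics/s25.png

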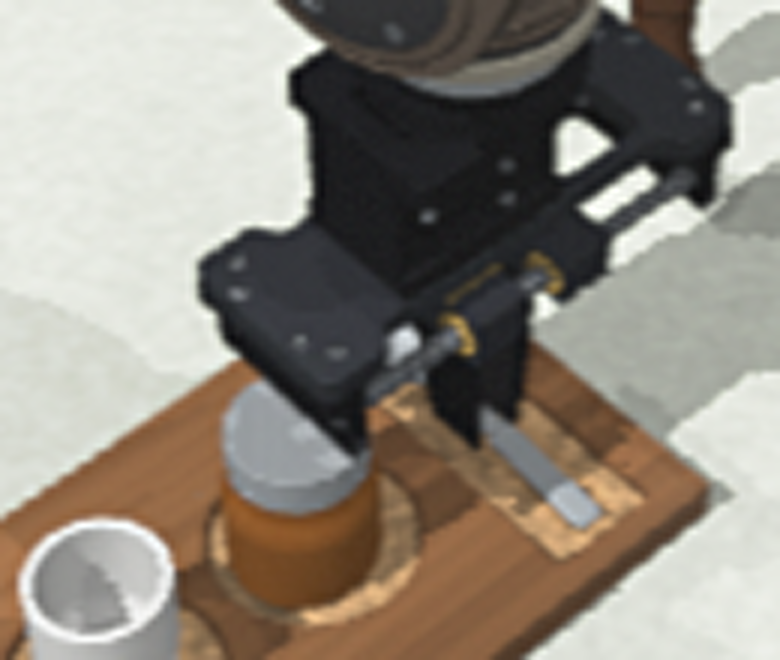

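>>> {"method": "drive_tool", "body": {
  "increments": [
    [[0,0,-0.2],[0,0,0]],
    [[0,0,-0.5],[0,0,0]],
    [[0,0,-0.9],[0,0,0]],
    [[0,0,-1],[0,0,0]],
    [[0,0,-1],[0,0,0]]
  ]
}}

```text
t: 41.57
eef_pos: [437.8, 171.3, 124.7]
tcp_rot: [3.141, 0.001, -0.043]
ft_force: [0.4, 0.4, -0.5]
opening: 0.134
```

>>> {"method": "drive_tool", "body": {
  "increments": [
    [[0.2,0.5,-0.9],[0,0,0]],
    [[0.5,0.7,-0.6],[0,0,0]],
    [[0.6,0.9,0],[0,0,0]],
    [[0.6,0.9,0],[0,0,0]],
    [[0.6,0.9,0],[0,0,0]]
  ]
}}

```text
t: 41.98
eef_pos: [508.7, 50.1, 169.3]
tcp_rot: [3.142, -0.002, -0.043]
ft_force: [0.8, -0.3, 0.5]
opening: 0.133
```

>>> {"method": "drive_tool", "body": {
  "increments": [
    [[0.6,0.9,0],[0,0,0]],
    [[0.6,0.9,0],[0,0,0]],
    [[0.2,0.9,0],[0,0,0]],
    [[0,0.9,0],[0,0,0]],
    [[0,0,0],[0,0,0]]
  ]
}}

```text
t: 42.4
eef_pos: [545.5, -62.0, 168.4]
tcp_rot: [3.141, -0.0, -0.046]
ft_force: [-0.3, 0.5, 0.7]
opening: 0.134
```

```bash
python3 look.py side s26 170 220 450 430 2 jam_jar_mid egg_cup_mid teaspoon_mid salt_mid pepper_mid tumbler_mid; python3 look.py top t26 160 140 460 340 2 tub_mid mug_mid jam_jar_mid egg_cup_mid teaspoon_mid salt_mid pepper_mid tumbler_mid
```

```text
42.45 [545.3 -60.2 168.4] [ 3.1  0.  -0. ] 12.572175782592048 tcp px [338.8 202.7]
jam_jar_mid [622.4 408.8  26.9] 0.96 [151.9 339.4]
jam_jar_mid [741.9 408.3  33.5] 0.79 [121.1 305.7]
jam_jar_mid [438.3 247.3  47.2] 0.58 [271.6 339.4]
egg_cup_mid [444.5 328.2  43.8] 0.74 [237.9 362.8]
teaspoon_mid [441.6 174.3  21.7] 0.76 [297.  326.3]
salt_mid [425.7 -10.2  33.1] 0.7 [360. 282.]
pepper_mid [508.7   2.2  47.9] 0.55 [330.  262.2]
tumbler_mid [799.5  97.7  43. ] 0.71 [220.6 225.7]
42.8 [545.4 -57.5 168.4] [ 3.1 -0.  -0. ] 12.644571348842058 tcp px [343.2 240.1]
tub_mid [ 294.8 -430.2   21.7] 0.8 [475.7 353.9]
tub_mid [ 438.5 -268.6   30.6] 0.6 [417.3 294.9]
tub_mid [438.8 256.1  -3.2] 0.35 [224.4 282.1]
mug_mid [ 435.8 -161.2   45.3] 0.66 [377.8 292.4]
jam_jar_mid [440.9 249.1  47.3] 0.87 [224.  279.1]
jam_jar_mid [740.9 405.7  37.1] 0.66 [180.2 168.7]
jam_jar_mid [622.1 413.1  32.7] 0.55 [172.6 210.2]
egg_cup_mid [444.5 330.2  38.5] 0.79 [194.6 276. ]
teaspoon_mid [439.6 170.3  18.8] 0.58 [254.7 283.1]
salt_mid [444.4 328.9  39. ] 0.2 [195.  276.1]
salt_mid [ 435.5 -159.5   46.5] 0.18 [377.2 292.4]
pepper_mid [442.4 257.6   0.8] 0.35 [223.8 280.6]
tumbler_mid [800.4 102.7  44.4] 0.92 [290.3 155.3]
```

View pics/s26.png

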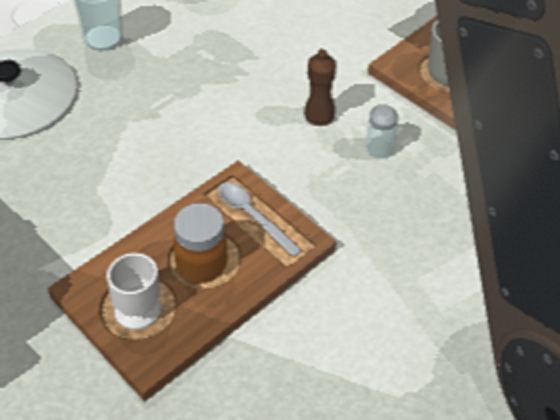

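View pics/t26.png

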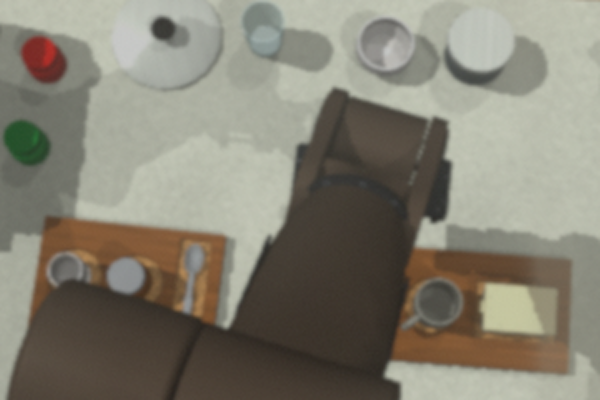

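```bash
python3 look.py side s27 255 295 345 360 8; python3 look.py top t27 340 250 460 335 6
```

```text
43.25 [545.4 -58.4 168.1] [ 3.1  0.  -0. ] 12.83161714281163 tcp px [338.2 203.1]
43.3 [545.5 -58.4 168.2] [ 3.1 -0.  -0. ] 12.464916270819604 tcp px [343.6 240.1]
```

View pics/s27.png

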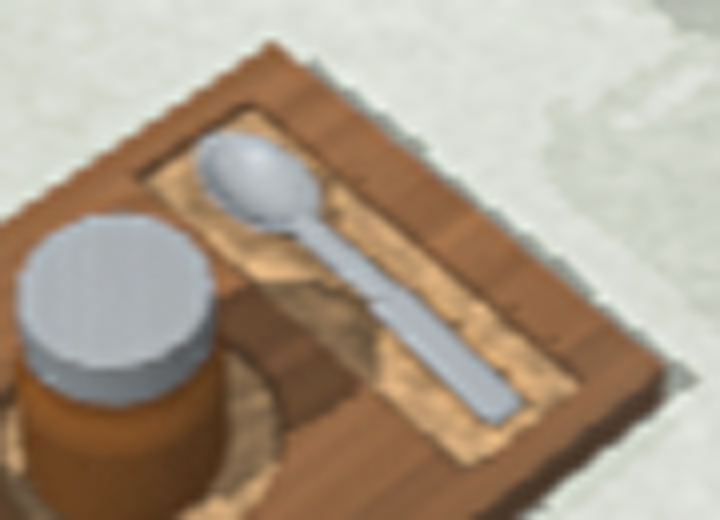

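View pics/t27.png

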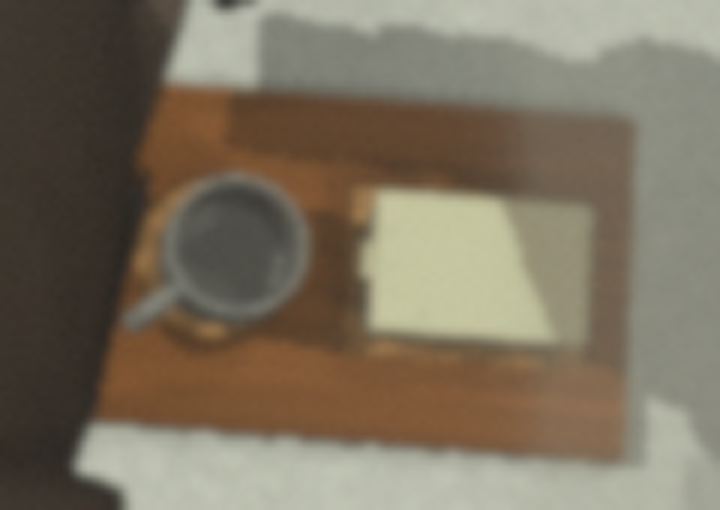

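```bash
python3 - <<'E'
from h import *
np.set_printoptions(precision=1,suppress=True)
p=env.read_camera("top")
A=np.array([(372,190),(593,205),(586,347),(364,338)])/6+[340,250]-.4
W=np.array([onz(p,a,57) for a in A]);print(W,W.mean(0))
for h in (41,57,62):
  W=np.array([onz(p,a,h) for a in A]);print(h,W.mean(0),np.linalg.norm(W[0]-W[1]),np.linalg.norm(W[1]-W[2]))
m=np.array((237,246))/6+[340,250]-.4;print("mug rim",onz(p,m,79))
E
```

```text
[[ 468.4 -221.5   57. ]
 [ 468.9 -319.    57. ]
 [ 406.3 -318.    57. ]
 [ 403.1 -221.    57. ]] [ 436.7 -269.9   57. ]
41 [ 438.6 -272.5   41. ] 98.51629401139105 63.23436769332675
57 [ 436.7 -269.9   57. ] 97.50245205802477 62.583615901398105
62 [ 436.1 -269.1   62. ] 97.1856264475978 62.38025596642044
mug rim [ 436.7 -161.4   79. ]
```

Spoon lies fully inside the groove; the tub is within about 2 mm of its centre, the mug within about 4. For an independent side check of the bread board I swing the arm out of the way at height.

>>> {"method": "drive_tool", "body": {
  "increments": [
    [[0,0,-0.8],[0,0,-1]],
    [[0,0,-0.8],[0,0,-1]],
    [[0,0,-0.8],[0,0,-1]],
    [[0,0,-0.8],[0,0,-1]],
    [[0,0,0],[0,0,-1]]
  ]
}}

```text
t: 43.77
eef_pos: [546.8, -58.7, 268.6]
tcp_rot: [3.138, -0.005, 0.361]
ft_force: [0.3, 0.0, 0.8]
opening: 0.137
```

>>> {"method": "drive_tool", "body": {
  "increments": [
    [[0,0,0],[0,0,-1]],
    [[0,0,0],[0,0,-1]],
    [[0,0,0],[0,0,-1]],
    [[0,0,0],[0,0,-1]],
    [[0,0,0],[0,0,-1]]
  ]
}}

```text
t: 44.18
eef_pos: [545.4, -58.4, 264.2]
tcp_rot: [3.142, 0.0, 0.761]
ft_force: [-0.4, -0.4, -0.8]
opening: 0.135
```

>>> {"method": "drive_tool", "body": {
  "increments": [
    [[0,0,0],[0,0,-1]],
    [[0,0,0],[0,0,-1]],
    [[0,0,0],[0,0,-1]],
    [[0,0,0],[0,0,-1]],
    [[0,0,0],[0,0,-1]]
  ]
}}

```text
t: 44.6
eef_pos: [545.4, -58.4, 264.2]
tcp_rot: [-3.142, 0.0, 1.161]
ft_force: [-0.1, 0.4, -0.2]
opening: 0.136
```

>>> {"method": "drive_tool", "body": {
  "increments": [
    [[0,0,0],[0,0,-1]],
    [[0,0,0],[0,0,-1]],
    [[0,0,0],[0,0,-1]],
    [[0,0,0],[0,0,-1]],
    [[0,0,0],[0,0,-0.2]]
  ]
}}

```text
t: 45.02
eef_pos: [545.4, -58.4, 264.2]
tcp_rot: [-3.142, 0.0, 1.496]
ft_force: [-0.6, 0.2, 1.4]
opening: 0.135
```

>>> {"method": "drive_tool", "body": {
  "increments": [
    [[1,-0.2,0],[0,0,0]],
    [[1,-0.2,0],[0,0,0]],
    [[1,-0.2,0],[0,0,0]],
    [[1,-0.2,0],[0,0,0]],
    [[1,-0.2,0],[0,0,0]]
  ]
}}

```text
t: 45.43
eef_pos: [526.8, 94.8, 264.2]
tcp_rot: [3.141, 0.0, 1.49]
ft_force: [0.5, -0.4, 0.0]
opening: 0.135
```

>>> {"method": "drive_tool", "body": {
  "increments": [
    [[1,-0.2,0],[0,0,0]],
    [[1,-0.2,0],[0,0,0]],
    [[1,-0.2,0],[0,0,0]],
    [[1,-0.2,0],[0,0,0]],
    [[1,-0.2,0],[0,0,0]]
  ]
}}

```text
t: 45.85
eef_pos: [508.6, 246.8, 264.2]
tcp_rot: [3.141, 0.0, 1.491]
ft_force: [0.9, -0.6, -0.4]
opening: 0.139
```

>>> {"method": "drive_tool", "body": {
  "increments": [
    [[1,-0.3,0],[0,0,0]],
    [[1,-0.3,0],[0,0,0]],
    [[1,-0.3,0],[0,0,0]],
    [[1,-0.3,0],[0,0,0]],
    [[1,-0.3,0],[0,0,0]]
  ]
}}

```text
t: 46.27
eef_pos: [475.3, 399.9, 264.2]
tcp_rot: [3.142, 0.0, 1.491]
ft_force: [0.1, -1.0, -0.0]
opening: 0.14
```

```bash
python3 look.py side s28 300 150 560 330 3 mug_mid tub_mid
```

```text
46.3167 [474.  404.2 263.9] [-3.1 -0.   1.5] 12.766477324505958 tcp px [175.5 297.4]
tub_mid [ 432.9 -271.7   38.3] 0.81 [424.2 227.6]
```

View pics/s28.png

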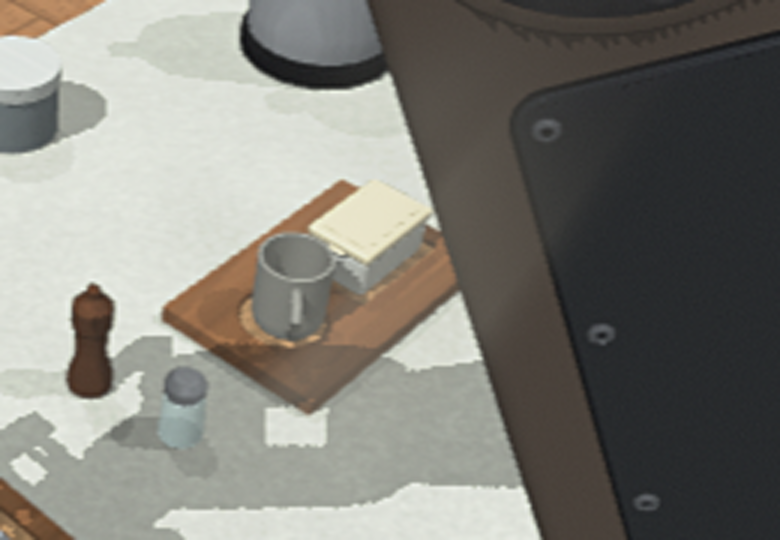

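```bash
python3 - <<'E'
from h import *
np.set_printoptions(precision=1,suppress=True)
p=env.read_camera("side");im=p["pixels"]
r=cv2.resize(im[205:300,350:455],None,fx=7,fy=7,interpolation=cv2.INTER_CUBIC)
def ell(c,rad,col):
    pts=np.array([(proj(p,np.array(c)+rad*np.array([np.cos(a),np.sin(a),0]))-[350,205]+.5)*7 for a in np.linspace(0,2*np.pi,60)]).astype(int)
    cv2.polylines(r,[pts],True,col,1)
ell((437.2,-157.3,16),37,(0,0,255)); ell((437,-158.5,79),31,(0,255,0)); ell((437,-158.5,11),27,(255,255,0))
cv2.imwrite("pics/s29.png",r);print(env.state()["qvel"])
E
```

```text
[-0. -0.  0. -0. -0. -0.]
```

View pics/s29.png

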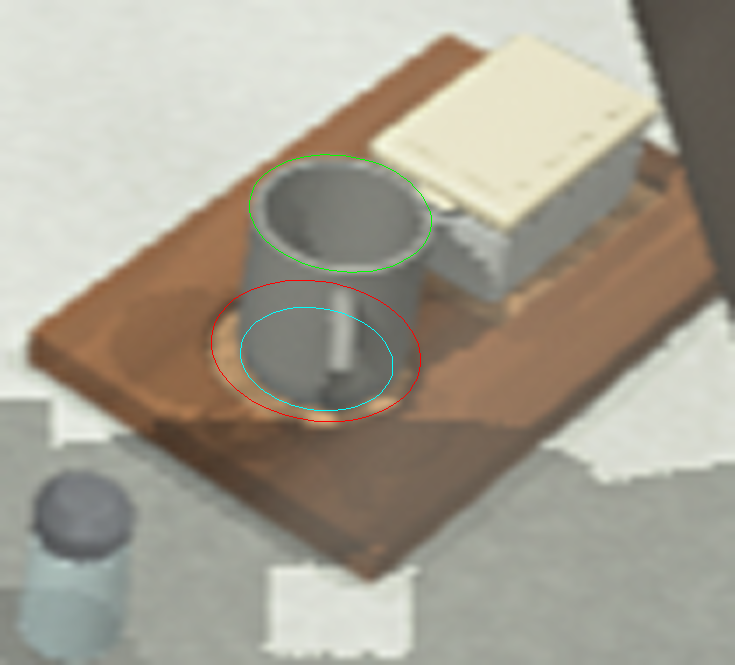

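The drawn rim (height 79) and foot match the mug exactly, so it is upright, on the floor and inside the hollow. The tub sits level in its hollow. Everything is clear, so I hand in.

```bash
python3 -c "
from cell import env
print(env.job_done()); print(env.state()['t'])"
```

```text
the job is handed in; nothing more can be done
None
the job is handed in; nothing more can be done
```

The two boards are laid and the job is handed in after about 46 s of the 131 s. The interface gave no verdict, so this rests on my own last checks.

**Placed:**
- **Egg board:** egg cup in the far round hollow, jam jar in the near one, and the teaspoon in the groove with its bowl away from the robot.
- **Bread board:** mug in the round hollow, butter tub turned square in the rectangular one.

**What the last checks showed:**
- **Set-down heights:** all but the spoon touched down within about 0.3 mm of the height expected for the hollow floor. The spoon showed no clear contact force; I let it go about half a millimetre above the floor.
- **Cup, jar and spoon:** the pictures show the egg cup, jar and spoon within about 3 mm of their centres. The spoon lies fully inside the groove.
- **Tub and mug:** the tub is within about 2 mm of its centre. The top view puts the mug about 3 mm off in y. The side view fits it upright on the floor, at most 2 mm off. Either is inside the 13 mm allowed.
- **Things to leave alone:** the salt, pepper and glass were found within 3 to 4 mm of their first readings, which is within measuring error. In the last top picture the arm hid the salt and pepper, so for those I relied on the side view.

**Where the readings disagreed:** the two cameras differ by about 2 to 4 mm in y throughout, so I averaged them. The tub was hidden from both cameras while I lowered it, and I checked it afterwards. The last side call found no mug_mid, so I checked the mug by drawing its expected outline on the picture.

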